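# Set the running slack of a bath's clamp ring

## Robot

A 6-joint arm with a two-finger parallel gripper is mounted at the origin on the work surface. World frame = base frame: x ahead of the robot, y to its left, z up, the work surface at z = 0. Lengths are in m, angles in rad, forces in N, time in s.
With the tool pointing down it reaches from about 0.35 to 0.925 m from the base axis. Payload 6.4 kg.
Tool frame: the origin (TCP) lies at the very end of the fingers, on their centre line; the grasp point (between the pads) lies 19 mm behind it; z points along the fingers, y is the direction in which the jaws open and shut (so a half turn about z gives the same grasp; the last joint's range is limited). The gripper opens to 94 mm and grips with 3 to 60 N. Pads are 16 mm wide; open, the fingers measure 119 mm over their backs; the gripper's body (75 mm by 177 mm) begins 78 mm behind the grasp point.
Start: joints at [0.96, 0.245, 1.558, -0, 1.339, -0.174], TCP at [0.275, 0.589, 0.205] pointing down, gripper open.
Joint ranges: [-3.13, 3.13], [-1.02, 2.26], [0.13, 2.54], [-0.95, 4.09], [0.21, 2.88], [-2.74, 2.74]. Speed limits (rad/s): [2.57, 2.57, 3.14, 3.14, 3.14, 3.14].

## Interface

Orientations are given as a unit quaternion [w, x, y, z].
In Python, from cell import * gives the robot as it stands.
- The arm moves only by the tool move_arm, never from a script. Its argument "moves" is a list of rows, each an object of numbers: "tx", "ty", "tz": the shift along the tool's x, y, z in mm; "wx", "wy", "wz": the turn, a rotation vector about the tool's x, y, z in rad; "hand": the gripper's target within -1 to 1 (fully open at 1, half-way at 0, shut at -1). A call has 1 to 20 rows; each row shifts and turns the pose as measured when the row begins, along the tool's axes as they then stand; what a row does not reach is not made up. A row lasts 1/12 s, in which the tool goes at most 41.7 mm and 7.16 degrees, less where a joint would pass 70% of its speed; a pose out of reach is approached as far as the arm can. A call is refused whole if a number of a shift passes 41.7 or a number of a turn 0.125, either way. A call with a gripper value outside its range is refused whole. The fingers move at their own pace and stop on an object; the grip force is fixed at half the most. Time passes only in rows, so rows that do not move let the fingers close. It gives the time, the measured TCP pose, the force and the opening at its end, in the units of the state.
- read_state(): the state, without advancing time (a new reading comes with each control period).
- grab_frame(name): name is "scene" or "top"; returns a dict with "color" (420x560x3 uint8, red, green, blue), "range_z" (420x560 float32, m along the optical axis (not along the pixel's ray), 0 where there is no reading), "mtx" (3x3 intrinsics, pixels), "k1" (the pictures are not rectified: a ray, as slopes to the right and down, at radius r is drawn at 1 + k1 r^2 times it, then the intrinsics apply), "rvec" (rotation vector, rad) and "tvec" (3), from world to camera coordinates, as OpenCV has them. Camera axes: x right, y down, z forward; pixel columns grow to the right and rows downward; lengths in m; the calibration is good to about 2 mm. A picture is of the moment at which its call begins.
- job_done(): hands the job in, once; it reports no verdict.
The state is a dict: "t": time; "joints": joint angles; "dq": joint speeds; "joint_torque": joint torques, N m; "position": TCP position; "orientation": TCP orientation; "force": force on the tool from outside, world axes, zero at the start; "wrist_torque": the same for the moment, N m; "gripper_width": opening from 0.0 (shut) to 1.0 (fully open).
Only numpy, scipy, OpenCV 4.12 (cv2) and the standard library are available. Lean on these libraries where they do the work, as an engineer would, in place of code of your own. Each camera call takes 0.05 s, during which the arm holds its last target.

## Task

The clamp ring on the stainless bath needs a little slack, so that it can expand when heated, and more of it by the vent. Beginning with the T-nut beside the vent spout and going round clockwise as seen from above, turn each of the three nuts clockwise until you feel it come up firmly against its seat, without forcing it, then turn it back by two quarter turns if it is the one beside the spout and by one quarter turn if it is one of the others. Do one nut after another, leave each as you set it, and do not disturb the loose things on the ring and around the bath.

Things in the scene. Friction and masses are not known exactly. Their poses are not given: they have to be found in the camera images.
- ring_centre (a point): centre of the top face of the round aluminium clamp ring (224 mm across, 10 mm thick) that closes a stainless bath standing on a grey hotplate; the ring top is level, 140 mm above the table, and fixed. A flat steel lid disc, 124 mm across, stands 3 mm proud inside the ring. x points from the centre towards the spout, z up
- spout_tip (a point): outer end of the vent spout, a steel tube 18 mm thick (24 mm at the lip) that sticks out level from the side of the bath 24 mm below the ring top, to 155 mm from the ring's centre
- nut_a_grip (a point): middle of the upright bar of the T-nut on the line from ring_centre to the spout, the first nut, 85 mm from ring_centre. The bar is steel, 36 mm long, 9 mm thick and 28 mm tall, on a stem 8 mm thick; the bar spans 16 to 44 mm above the ring top, this point is 30 mm above it. x along the bar's length, y through its thickness, z up (the turning axis). Pinch the bar across its thickness from above; the nut turns in place, its height does not change
- nut_a (a joint): turn of this nut on its stud, rad; grows as it is turned clockwise seen from above (tightening). Its zero is arbitrary and it seats at a different reading on each nut, to be felt as a springy stop. At the start it stands 0.35 to 1.0 rad short of its seat. It runs with about 0.06 N m drag and stays where it is left
- stud_a (a joint): twist of this nut's stud in its rubber seat, rad, clockwise positive: springy, 3 N m per rad, near 0 (0.02 from drag) until the nut seats and then growing as the nut is turned on; springs back when let go. A turning moment of 0.15 N m or more (0.05 rad) is firmly seated, beyond 0.6 N m (0.2 rad) the nut is being forced
- nut_b_grip (a point): middle of the upright bar of the T-nut 120 degrees clockwise (seen from above) from the first, 85 mm from ring_centre. The bar is steel, 36 mm long, 9 mm thick and 28 mm tall, on a stem 8 mm thick; the bar spans 16 to 44 mm above the ring top, this point is 30 mm above it. x along the bar's length, y through its thickness, z up (the turning axis). Pinch the bar across its thickness from above; the nut turns in place, its height does not change
- nut_b (a joint): turn of this nut on its stud, rad; grows as it is turned clockwise seen from above (tightening). Its zero is arbitrary and it seats at a different reading on each nut, to be felt as a springy stop. At the start it stands 0.35 to 1.0 rad short of its seat. It runs with about 0.06 N m drag and stays where it is left
- stud_b (a joint): twist of this nut's stud in its rubber seat, rad, clockwise positive: springy, 3 N m per rad, near 0 (0.02 from drag) until the nut seats and then growing as the nut is turned on; springs back when let go. A turning moment of 0.15 N m or more (0.05 rad) is firmly seated, beyond 0.6 N m (0.2 rad) the nut is being forced
- nut_c_grip (a point): middle of the upright bar of the T-nut 240 degrees clockwise from the first, 85 mm from ring_centre. The bar is steel, 36 mm long, 9 mm thick and 28 mm tall, on a stem 8 mm thick; the bar spans 16 to 44 mm above the ring top, this point is 30 mm above it. x along the bar's length, y through its thickness, z up (the turning axis). Pinch the bar across its thickness from above; the nut turns in place, its height does not change
- nut_c (a joint): turn of this nut on its stud, rad; grows as it is turned clockwise seen from above (tightening). Its zero is arbitrary and it seats at a different reading on each nut, to be felt as a springy stop. At the start it stands 0.35 to 1.0 rad short of its seat. It runs with about 0.06 N m drag and stays where it is left
- stud_c (a joint): twist of this nut's stud in its rubber seat, rad, clockwise positive: springy, 3 N m per rad, near 0 (0.02 from drag) until the nut seats and then growing as the nut is turned on; springs back when let go. A turning moment of 0.15 N m or more (0.05 rad) is firmly seated, beyond 0.6 N m (0.2 rad) the nut is being forced
- stopper_mid (a point): bystander: white stopper, 22 mm across, 30 mm tall, standing loose near the middle of the lid; half-way up
- weight_mid (a point): bystander: brass weight, 22 mm across, 22 mm tall, standing loose on the ring opposite the spout; half-way up
- beaker_mid (a point): bystander: glass beaker, 68 mm across, 85 mm tall; half-way up
- reagent_mid (a point): bystander: amber bottle, 60 mm across, 140 mm tall; half-way up
- collar_mid (a point): bystander: aluminium collar, 90 mm across, 28 mm tall; half-way up
- spanner_grip (a point): bystander: spanner 150 mm long lying on the table; on its handle
- spatula_grip (a point): bystander: spatula 170 mm long lying on the table; on its handle

How it is judged:
By the outcome, as a careful person would: the job done as asked, in the order asked, and still so for the second after the job is handed in, with the robot touching nothing.
It also fails if it takes over 72 s, if anything falls off the work surface, if the arm or the gripper's body presses on something with over 40 N, if the wrist force passes 120 N, or if a joint passes its speed limit or range.

## Working session

There is one attempt and no reset: what is moved stays moved. The work goes in short steps, Python scripts to look and compute and a tool call to move; the robot and the scene stay as the last step left them, time stands still between calls to the robot, and variables do not carry over. Pictures are saved under pics/ and viewed, and the job is handed in when it is done.

Besides the shell and the picture viewer there is one more tool, called after "Request:" by a JSON object that holds its "name" and its "arguments". move_arm: Moves the arm, as the interface text tells. Its arguments: {"type":"object","properties":{"moves":{"type":"array"}},"required":["moves"]}

```bash
ls; mkdir -p pics; python3 - <<'E'
from cell import *
import cv2,numpy as np
s=read_state();print(s)
for n in("scene","top"):
    f=grab_frame(n);np.savez(f"pics/{n}0.npz",**f)
    cv2.imwrite(f"pics/{n}0.png",f["color"][:,:,::-1])
    print(n,f["mtx"],f["k1"],f["rvec"],f["tvec"])
E
```

```text
pics
{'t': 0.0, 'joints': array([ 9.59898912e-01,  2.45816243e-01,  1.55899147e+00, -2.40912920e-05,
        1.33872280e+00, -1.74101687e-01]), 'dq': array([ 0.00055735, -0.00023637, -0.00180597,  0.00105981, -0.00023571,
        0.00017016]), 'joint_torque': array([ 1.72056003e-03, -4.15807950e+01, -3.14617682e+01,  6.85834140e-02,
        3.31712805e-02, -1.76539402e-04]), 'position': array([0.27462499, 0.58846992, 0.20435611]), 'orientation': array([-3.59785528e-04,  2.16663005e-01,  9.76245975e-01, -8.99730218e-04]), 'force': array([ 0.2173971 , -0.16607159,  0.02272432]), 'wrist_torque': array([-0.00656879,  0.02912158,  0.01525784]), 'gripper_width': 0.9952719392128694}
scene [[431.37109007   0.         273.2324786 ]
 [  0.         431.37109007 207.88514918]
 [  0.           0.           1.        ]] -0.12115837505452202 [ 1.03564121  2.33138516 -1.1015167 ] [ 0.40220332 -0.17703323  1.76981493]
top [[546.94905149   0.         271.44783953]
 [  0.         546.94905149 214.27718234]
 [  0.           0.           1.        ]] 0.051480504242458994 [ 2.12737201 -2.13339751  0.20556317] [-0.01054008  0.58973902  1.42165957]
```

View pics/scene0.png

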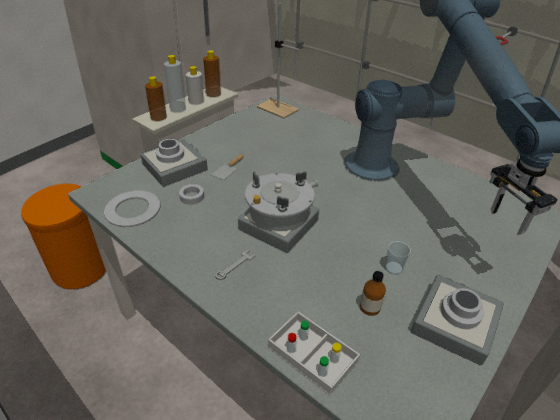

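View pics/top0.png

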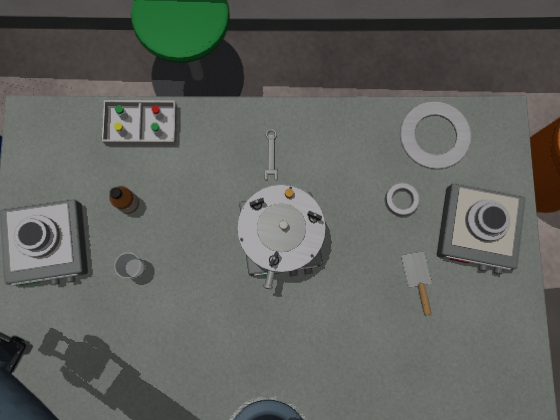

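```bash
cat > h.py <<'E'
import numpy as np,cv2
def ray(f,u,v):
    K=f["mtx"];k=float(f["k1"])
    p=cv2.undistortPoints(np.array([[[u,v]]],float),K,np.array([k,0,0,0,0.]))[0,0]
    R=cv2.Rodrigues(f["rvec"])[0];t=np.ravel(f["tvec"])
    return -R.T@t, R.T@np.array([p[0],p[1],1.])
def onplane(f,u,v,z):
    o,d=ray(f,u,v);return o+d*(z-o[2])/d[2]
def proj(f,P):
    return cv2.projectPoints(np.array(P,float).reshape(-1,1,3),f["rvec"],f["tvec"],f["mtx"],np.array([float(f["k1"]),0,0,0,0]))[0][:,0]
def cloud(f):
    Z=f["range_z"];h,w=Z.shape
    uu,vv=np.meshgrid(np.arange(w),np.arange(h))
    p=cv2.undistortPoints(np.stack([uu.ravel(),vv.ravel()],1)[:,None].astype(float),f["mtx"],np.array([float(f["k1"]),0,0,0,0]))[:,0]
    z=Z.ravel();C=np.c_[p*z[:,None],z]
    R=cv2.Rodrigues(f["rvec"])[0]
    W=(C-np.ravel(f["tvec"]))@R
    W[z==0]=np.nan
    return W.reshape(h,w,3)
E
python3 - <<'E'
from h import *
f=dict(np.load("pics/top0.npz"));g=dict(np.load("pics/scene0.npz"))
for n,F,(a,b,c,d) in(("top",f,(170,300,225,340)),("scene",g,(160,245,230,335))):
    im=F["color"][a:b,c:d,::-1]; s=6 if n=="scene" else 4
    cv2.imwrite(f"pics/{n}_z.png",cv2.resize(im,None,fx=s,fy=s,interpolation=cv2.INTER_CUBIC))
W=cloud(f)
m=(abs(W[...,2]-.14)<.006); 
print("h table",np.nanmedian(W[270:300,180:200,2]))
ys,xs=np.where(m[170:300,225:340]);P=W[170:300,225:340][ys,xs]
h=np.array(cv2.convexHull((P[:,:2]*1e4).astype(np.int32)))
(c,r)=cv2.minEnclosingCircle((P[:,:2]*1e3).astype(np.float32));print("ring",c,r,len(P))
el=cv2.fitEllipse((h/10).astype(np.float32));print(el)
# things above the ring
m=(W[...,2]>.152)&(W[...,2]<.2);m[:, :225]=0;m[:,340:]=0;m[:170]=0;m[300:]=0
n,l,st,ce=cv2.connectedComponentsWithStats(m.astype(np.uint8))
for i in range(1,n):
    q=W[l==i]
    if len(q)>5: 
        r=cv2.minAreaRect((q[:,:2]*1e3).astype(np.float32));print(ce[i],len(q),q.mean(0),q[:,2].max(),r)
E
```

```text
h table -0.0002336090853397314
ring (540.5940551757812, -35.8046760559082) 111.94634246826172 5226
((540.1006469726562, -35.66459274291992), (221.8335723876953, 222.31048583984375), 179.1119384765625)
[288.70967742 192.80645161] 62 [ 0.6247888  -0.0547449   0.16131134] 0.16681903784410335 ((625.2428588867188, -55.46396255493164), (20.340848922729492, 20.70311164855957), 89.179931640625)
[256.375 202.325] 80 [0.59691566 0.02629598 0.1783437 ] 0.18912457690326318 ((598.3114013671875, 26.437870025634766), (9.69009017944336, 35.15980911254883), 19.067792892456055)
[314.18518519 215.64197531] 81 [ 0.56298359 -0.11624012  0.17915623] 0.19243664152515713 ((563.9739379882812, -116.62718200683594), (35.50682067871094, 9.837835311889648), 64.36790466308594)
[283.13333333 224.71666667] 60 [ 0.54183433 -0.03977949  0.1709374 ] 0.1816313130704681 ((542.2076416015625, -39.66340637207031), (17.661718368530273, 20.391796112060547), 10.889752388000488)
[273.70491803 258.70491803] 61 [ 0.4565916  -0.01593456  0.1823762 ] 0.19057577523753075 ((456.984130859375, -15.86912727355957), (8.626768112182617, 34.60536193847656), 63.057884216308594)
```

View pics/top_z.png

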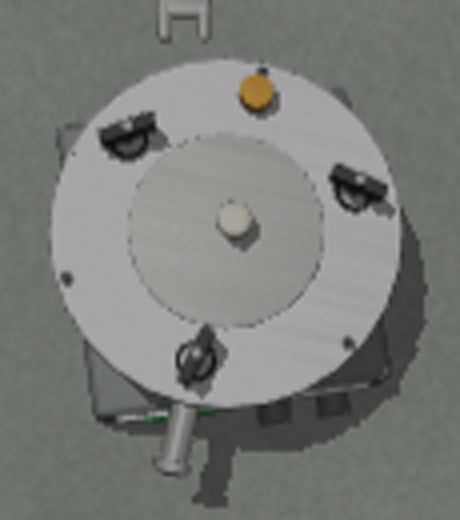

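View pics/scene_z.png

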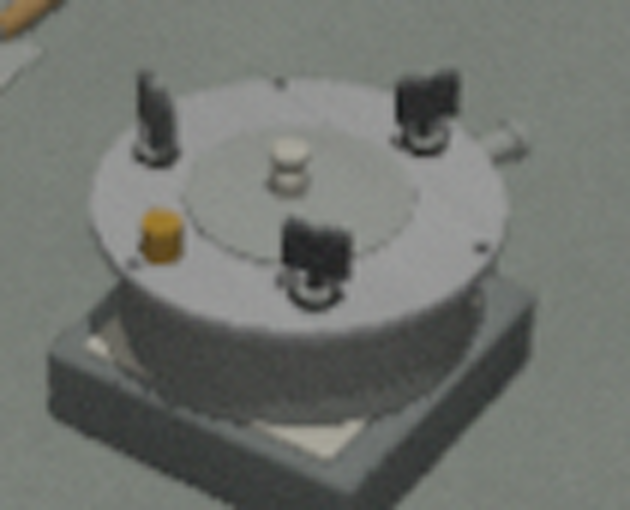

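```bash
python3 - <<'E'
from h import *
f=dict(np.load("pics/top0.npz"))
W=cloud(f)
m=(W[...,2]>.152)&(W[...,2]<.2);m[:, :225]=0;m[:,340:]=0;m[:170]=0;m[300:]=0
n,l,st,ce=cv2.connectedComponentsWithStats(m.astype(np.uint8))
C=np.array([.5403,-.0358])
for i in range(1,n):
    q=W[l==i]
    if len(q)<6: continue
    q=q[q[:,2]>.17] if q[:,2].max()>.183 else q
    (c,s,_)=r=cv2.minAreaRect((q[:,:2]*1e3).astype(np.float32))
    bx=cv2.boxPoints(r);e=max((bx[1]-bx[0],bx[2]-bx[1]),key=np.linalg.norm)
    d=np.array(c)/1e3-C
    print(np.round(c,1),np.round(s,1),"R",np.hypot(*d)*1e3,"az",np.degrees(np.arctan2(d[1],d[0])),"bar yaw",np.degrees(np.arctan2(e[1],e[0]))%180)
E
```

```text
[625.2 -55.5] [20.3 20.7] R 87.18922352682561 az -13.034165389291962 bar yaw 179.17993
[598.4  26.4] [ 9.5 35.1] R 85.12961146686243 az 46.981610790879685 bar yaw 108.45451
[ 563.9 -116.7] [35.1  9.8] R 84.29880518066672 az -73.72128452215439 bar yaw 64.36798
[542.2 -39.7] [17.7 20.4] R 4.308712716782772 az -63.721133327872984 bar yaw 100.88976
[457.1 -15.9] [ 8.6 34.4] R 85.57546684560302 az 166.56114414050276 bar yaw 153.05788
```

The top view shows nut a at (274,259) by the spout, b at (256,202) to the left and c at (314,216) to the right. The weight is at (289,193) and the stopper at (283,225). The radii (84–86 mm), the azimuths (167/47/-74°) and the bar sizes all match the given figures. Now moving above nut a.

Request:
{"name": "move_arm", "arguments": {"moves": [{"tx": -20,"ty": -22,"tz": -20,"hand": 0},{"tx": -35,"ty": -39,"tz": -10,"hand": 0},{"tx": -35,"ty": -39,"hand": 0},{"tx": -35,"ty": -39,"hand": 0},{"tx": -35,"ty": -39,"hand": 0},{"tx": -35,"ty": -39,"hand": 0},{"tx": -35,"ty": -39,"hand": 0},{"tx": -35,"ty": -39,"hand": 0},{"tx": -35,"ty": -39,"hand": 0},{"tx": -35,"ty": -39,"hand": 0},{"tx": -35,"ty": -39,"hand": 0},{"tx": -35,"ty": -39,"hand": 0},{"hand": 0}]}}

```text
invalid input
```

```bash
cat > st.py <<'E'
import sys
from cell import *
from h import *
from scipy.spatial.transform import Rotation as R
s=read_state()
q=s["orientation"];r=R.from_quat([q[1],q[2],q[3],q[0]]);M=r.as_matrix()
yaw=np.degrees(np.arctan2(M[1,1],M[0,1]))
print("t %.2f pos"%s["t"],np.round(s["position"]*1e3,1),"yawY %.2f"%yaw,"tilt",np.round(M[:2,2],4),"F",np.round(s["force"],1),"T",np.round(s["wrist_torque"],3),"w %.3f"%s["gripper_width"],"q1 %.3f q6 %.3f"%(s["joints"][0],s["joints"][5]))
if len(sys.argv)>3:
    x,y,z,ty=map(float,sys.argv[1:5])
    print("need t mm",np.round(M.T@(np.array([x,y,z])-s["position"]*1e3),1),"wz",round(np.radians((yaw-ty+180)%360-180),3))
    Rt=np.array([[np.sin(np.radians(yaw)),0,0]]) 
    tilt=M.T@np.cross(M[:,2],[0,0,-1]);print("level w",np.round(tilt,4))
E
python3 st.py 457.3 -16 230 63
```

```text
t 0.10 pos [274.7 588.5 204.5] yawY 64.97 tilt [-0.001  -0.0014] F [0.5 0.1 0.1] T [ 0.032 -0.01  -0.007] w 1.003 q1 0.960 q6 -0.174
need t mm [-421.2 -470.6  -24.9] wz 0.034
level w [-0.0017 -0.0003 -0.    ]
```

Request:
{"name": "move_arm", "arguments": {"moves": [{"tx": -20,"ty": -22,"tz": -20,"wx": 0,"wy": 0,"wz": 0,"hand": 0},{"tx": -35,"ty": -39,"tz": -10,"wx": 0,"wy": 0,"wz": 0,"hand": 0},{"tx": -35,"ty": -39,"tz": 0,"wx": 0,"wy": 0,"wz": 0,"hand": 0},{"tx": -35,"ty": -39,"tz": 0,"wx": 0,"wy": 0,"wz": 0,"hand": 0},{"tx": -35,"ty": -39,"tz": 0,"wx": 0,"wy": 0,"wz": 0,"hand": 0},{"tx": -35,"ty": -39,"tz": 0,"wx": 0,"wy": 0,"wz": 0,"hand": 0},{"tx": -35,"ty": -39,"tz": 0,"wx": 0,"wy": 0,"wz": 0,"hand": 0},{"tx": -35,"ty": -39,"tz": 0,"wx": 0,"wy": 0,"wz": 0,"hand": 0},{"tx": -35,"ty": -39,"tz": 0,"wx": 0,"wy": 0,"wz": 0,"hand": 0},{"tx": -35,"ty": -39,"tz": 0,"wx": 0,"wy": 0,"wz": 0,"hand": 0},{"tx": -35,"ty": -39,"tz": 0,"wx": 0,"wy": 0,"wz": 0,"hand": 0},{"tx": 0,"ty": 0,"tz": 0,"wx": 0,"wy": 0,"wz": 0,"hand": 0}]}}

```text
t: 1.1
position: [0.4045, 0.1541, 0.2294]
orientation: [-0.002, 0.213, 0.977, -0.005]
force: [-0.3, -0.8, 0.3]
gripper_width: 0.5
```

```bash
python3 st.py 457.3 -16 230 63
```

```text
t 1.10 pos [404.5 154.1 229.4] yawY 65.38 tilt [-0.0057 -0.0088] F [-0.3 -0.8  0.3] T [ 0.022  0.001 -0.018] w 0.500 q1 0.106 q6 -1.033
need t mm [-118.9 -132.7    0.6] wz 0.042
level w [-0.0104 -0.0015 -0.    ]
```

Request:
{"name": "move_arm", "arguments": {"moves": [{"tx": -30,"ty": -33,"tz": 0,"wx": -0.01,"wy": 0,"wz": 0.04,"hand": 0},{"tx": -30,"ty": -33,"tz": 0,"wx": 0,"wy": 0,"wz": 0,"hand": 0},{"tx": -30,"ty": -33,"tz": 0,"wx": 0,"wy": 0,"wz": 0,"hand": 0},{"tx": -25,"ty": -28,"tz": 0,"wx": 0,"wy": 0,"wz": 0,"hand": 0},{"tx": -5,"ty": -5,"tz": 0,"wx": 0,"wy": 0,"wz": 0,"hand": 0},{"tx": 0,"ty": 0,"tz": 0,"wx": 0,"wy": 0,"wz": 0,"hand": 0}]}}

```text
t: 1.6
position: [0.4498, -0.0113, 0.2279]
orientation: [-0.001, 0.233, 0.972, 0.001]
force: [-0.3, 0.9, 0.0]
gripper_width: 0.497
```

```bash
python3 st.py 457.3 -16 200 63
```

```text
t 1.60 pos [449.8 -11.3 227.9] yawY 63.04 tilt [-0.0022  0.0029] F [-0.3  0.9  0. ] T [-0.028  0.    -0.062] w 0.497 q1 -0.279 q6 -1.380
need t mm [-8.9 -0.9 27.9] wz 0.001
level w [ 0.0016 -0.0033  0.    ]
```

Request:
{"name": "move_arm", "arguments": {"moves": [{"tx": -9,"ty": -1,"tz": 15,"wx": 0,"wy": 0,"wz": 0,"hand": 0},{"tx": 0,"ty": 0,"tz": 20,"wx": 0,"wy": 0,"wz": 0,"hand": 0},{"tx": 0,"ty": 0,"tz": 10,"wx": 0,"wy": 0,"wz": 0,"hand": 0},{"tx": 0,"ty": 0,"tz": 0,"wx": 0,"wy": 0,"wz": 0,"hand": 0}]}}

```text
t: 1.93
position: [0.4574, -0.0125, 0.1816]
orientation: [-0.001, 0.232, 0.973, 0.002]
force: [0.5, 0.9, 0.3]
gripper_width: 0.5
```

```bash
python3 st.py 457.3 -16 152 63;python3 - <<'E'
from cell import *
import cv2
f=grab_frame("scene")
cv2.imwrite("pics/s1.png",cv2.resize(f["color"][120:245,220:360,::-1],None,fx=5,fy=4.8,interpolation=cv2.INTER_CUBIC))
E
```

```text
t 1.93 pos [457.4 -12.5 181.6] yawY 63.15 tilt [-0.0013  0.0043] F [0.5 0.9 0.3] T [-0.042  0.009  0.054] w 0.500 q1 -0.278 q6 -1.382
need t mm [-1.5 -3.2 29.6] wz 0.003
level w [ 0.0033 -0.0031  0.    ]
```

View pics/s1.png

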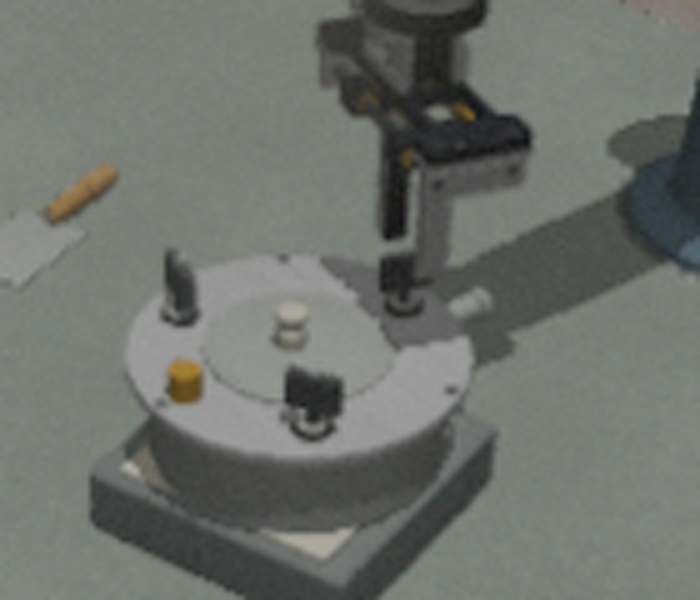

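The fingers straddle nut a's bar, with the bar at about (400,275) in the crop. Now going down, then closing.

Request:
{"name": "move_arm", "arguments": {"moves": [{"tx": -1.5,"ty": -3,"tz": 15,"wx": 0,"wy": 0,"wz": 0,"hand": 0},{"tx": 0,"ty": 0,"tz": 15,"wx": 0,"wy": 0,"wz": 0,"hand": -0.5},{"tx": 0,"ty": 0,"tz": 3,"wx": 0.003,"wy": -0.003,"wz": 0,"hand": -0.5},{"tx": 0,"ty": 0,"tz": 0,"wx": 0,"wy": 0,"wz": 0,"hand": -0.5}]}}

```text
t: 2.32
position: [0.4593, -0.0127, 0.1522]
orientation: [0.003, 0.229, 0.973, 0.0]
force: [0.2, -0.4, -0.2]
gripper_width: 0.326
```

```bash
python3 st.py 457.3 -16 152 63
```

```text
t 2.32 pos [459.3 -12.7 152.2] yawY 63.48 tilt [ 0.0061 -0.0011] F [ 0.2 -0.4 -0.2] T [-0.001  0.028  0.046] w 0.326 q1 -0.276 q6 -1.384
need t mm [ 0.3 -3.8  0.2] wz 0.008
level w [0.0017 0.0059 0.    ]
```

Request:
{"name": "move_arm", "arguments": {"moves": [{"tx": 0,"ty": -4,"tz": 0,"wx": 0,"wy": 0,"wz": 0,"hand": -0.6},{"tx": 0,"ty": 0,"tz": 0,"wx": 0,"wy": 0,"wz": 0,"hand": -0.6}]}}

```text
t: 2.48
position: [0.4581, -0.0157, 0.154]
orientation: [0.004, 0.228, 0.974, 0.0]
force: [0.9, 1.8, -0.5]
gripper_width: 0.212
```

```bash
python3 st.py 457.3 -16 152 63; python3 st.py 457.3 -16 152 63
```

```text
t 2.48 pos [458.1 -15.7 154. ] yawY 63.60 tilt [ 0.0081 -0.0017] F [ 0.9  1.8 -0.5] T [ 0.009 -0.    -0.02 ] w 0.212 q1 -0.283 q6 -1.393
need t mm [ 0.6 -0.6  2. ] wz 0.01
level w [0.0021 0.008  0.    ]
t 2.48 pos [458.1 -15.7 154. ] yawY 63.60 tilt [ 0.0081 -0.0017] F [ 0.9  1.8 -0.5] T [ 0.009 -0.    -0.02 ] w 0.212 q1 -0.283 q6 -1.393
need t mm [ 0.6 -0.6  2. ] wz 0.01
level w [0.0021 0.008  0.    ]
```

Request:
{"name": "move_arm", "arguments": {"moves": [{"tx": 0.5,"ty": -0.5,"tz": 2,"wx": 0.002,"wy": 0.008,"wz": 0.01,"hand": -0.7},{"tx": 0,"ty": 0,"tz": 0,"wx": 0,"wy": 0,"wz": 0,"hand": -1},{"tx": 0,"ty": 0,"tz": 0,"wx": 0,"wy": 0,"wz": 0,"hand": -1},{"tx": 0,"ty": 0,"tz": 0,"wx": 0,"wy": 0,"wz": 0,"hand": -1}]}}

```text
t: 2.82
position: [0.4587, -0.0154, 0.1539]
orientation: [0.002, 0.234, 0.972, 0.001]
force: [0.6, 0.5, -2.4]
gripper_width: 0.097
```

```bash
python3 st.py 457.3 -16 152 63
```

```text
t 2.82 pos [458.7 -15.4 153.9] yawY 62.93 tilt [0.004  0.0017] F [ 0.6  0.5 -2.4] T [-0.145 -0.037 -0.022] w 0.097 q1 -0.283 q6 -1.382
need t mm [ 1.  -1.2  1.9] wz -0.001
level w [0.0033 0.0028 0.    ]
```

Request:
{"name": "move_arm", "arguments": {"moves": [{"tx": 0,"ty": 0,"tz": 0,"wx": 0,"wy": 0,"wz": 0.05,"hand": -1},{"tx": 0,"ty": 0,"tz": 0,"wx": 0,"wy": 0,"wz": 0.05,"hand": -1},{"tx": 0,"ty": 0,"tz": 0,"wx": 0,"wy": 0,"wz": 0.05,"hand": -1},{"tx": 0,"ty": 0,"tz": 0,"wx": 0,"wy": 0,"wz": 0.05,"hand": -1},{"tx": 0,"ty": 0,"tz": 0,"wx": 0,"wy": 0,"wz": 0.05,"hand": -1}]}}

```text
t: 3.23
position: [0.4586, -0.0156, 0.1539]
orientation: [0.001, 0.358, 0.934, 0.001]
force: [0.7, 1.5, -2.1]
gripper_width: 0.092
```

```bash
python3 st.py 457.3 -16 152 63
```

```text
t 3.23 pos [458.6 -15.6 153.9] yawY 48.05 tilt [0.0032 0.0009] F [ 0.7  1.5 -2.1] T [ 0.141 -0.117  0.041] w 0.092 q1 -0.283 q6 -1.122
need t mm [ 0.7 -1.2  1.9] wz -0.261
level w [ 0.0028  0.0018 -0.    ]
```

Request:
{"name": "move_arm", "arguments": {"moves": [{"tx": 0,"ty": 0,"tz": 0,"wx": 0,"wy": 0,"wz": 0.03,"hand": -1},{"tx": 0,"ty": 0,"tz": 0,"wx": 0,"wy": 0,"wz": 0.03,"hand": -1},{"tx": 0,"ty": 0,"tz": 0,"wx": 0,"wy": 0,"wz": 0.03,"hand": -1}]}}

```text
t: 3.48
position: [0.4585, -0.0156, 0.1539]
orientation: [0.001, 0.402, 0.916, 0.001]
force: [1.4, 0.6, -2.8]
gripper_width: 0.093
```

```bash
python3 st.py
```

```text
t 3.48 pos [458.5 -15.6 153.9] yawY 42.61 tilt [0.0029 0.0006] F [ 1.4  0.6 -2.8] T [ 0.162 -0.102  0.009] w 0.093 q1 -0.283 q6 -1.027
```

Request:
{"name": "move_arm", "arguments": {"moves": [{"tx": 0,"ty": 0,"tz": 0,"wx": 0,"wy": 0,"wz": 0.03,"hand": -1},{"tx": 0,"ty": 0,"tz": 0,"wx": 0,"wy": 0,"wz": 0.03,"hand": -1}]}}

```text
t: 3.65
position: [0.4585, -0.0157, 0.1539]
orientation: [0.001, 0.43, 0.903, 0.001]
force: [0.3, 1.5, -2.0]
gripper_width: 0.094
```

```bash
python3 st.py
```

```text
t 3.65 pos [458.5 -15.7 153.9] yawY 39.01 tilt [0.0027 0.0005] F [ 0.3  1.5 -2. ] T [ 0.104 -0.113  0.063] w 0.094 q1 -0.283 q6 -0.964
```

Request:
{"name": "move_arm", "arguments": {"moves": [{"tx": 0,"ty": 0,"tz": 0,"wx": 0,"wy": 0,"wz": 0.03,"hand": -1},{"tx": 0,"ty": 0,"tz": 0,"wx": 0,"wy": 0,"wz": 0.03,"hand": -1}]}}

```text
t: 3.82
position: [0.4585, -0.0157, 0.1539]
orientation: [0.001, 0.459, 0.889, 0.001]
force: [0.2, 1.4, -1.1]
gripper_width: 0.093
```

```bash
python3 st.py
```

```text
t 3.82 pos [458.5 -15.7 153.9] yawY 35.42 tilt [0.0023 0.0003] F [ 0.2  1.4 -1.1] T [ 0.141 -0.129  0.052] w 0.093 q1 -0.283 q6 -0.901
```

Request:
{"name": "move_arm", "arguments": {"moves": [{"tx": 0,"ty": 0,"tz": 0,"wx": 0,"wy": 0,"wz": 0.03,"hand": -1},{"tx": 0,"ty": 0,"tz": 0,"wx": 0,"wy": 0,"wz": 0.03,"hand": -1}]}}

```text
t: 3.98
position: [0.4584, -0.0157, 0.1539]
orientation: [0.001, 0.486, 0.874, 0.001]
force: [0.8, 2.0, -1.6]
gripper_width: 0.095
```

```bash
python3 st.py
```

```text
t 3.98 pos [458.4 -15.7 153.9] yawY 31.86 tilt [0.002  0.0002] F [ 0.8  2.  -1.6] T [ 0.181 -0.133  0.249] w 0.095 q1 -0.283 q6 -0.839
```

Request:
{"name": "move_arm", "arguments": {"moves": [{"tx": 0,"ty": 0,"tz": 0,"wx": 0,"wy": 0,"wz": 0,"hand": -1}]}}

```text
t: 4.07
position: [0.4584, -0.0157, 0.1539]
orientation: [0.001, 0.486, 0.874, 0.001]
force: [0.5, 1.2, -2.1]
gripper_width: 0.095
```

```bash
python3 st.py
```

```text
t 4.07 pos [458.4 -15.7 153.9] yawY 31.86 tilt [0.002 0.   ] F [ 0.5  1.2 -2.1] T [ 0.143 -0.155  0.195] w 0.095 q1 -0.283 q6 -0.839
```

Request:
{"name": "move_arm", "arguments": {"moves": [{"tx": 0,"ty": 0,"tz": 0,"wx": 0,"wy": 0,"wz": 0.03,"hand": -1}]}}

```text
t: 4.15
position: [0.4584, -0.0157, 0.1539]
orientation: [0.001, 0.499, 0.867, 0.0]
force: [1.0, 2.1, -1.7]
gripper_width: 0.095
```

```bash
python3 st.py
```

```text
t 4.15 pos [458.4 -15.7 153.9] yawY 30.19 tilt [ 0.0019 -0.0001] F [ 1.   2.1 -1.7] T [ 0.192 -0.08   0.326] w 0.095 q1 -0.283 q6 -0.810
```

Request:
{"name": "move_arm", "arguments": {"moves": [{"tx": 0,"ty": 0,"tz": 0,"wx": 0,"wy": 0,"wz": 0,"hand": -1}]}}

```text
t: 4.23
position: [0.4584, -0.0157, 0.1539]
orientation: [0.001, 0.498, 0.867, 0.0]
force: [1.4, 1.5, -1.9]
gripper_width: 0.096
```

```bash
python3 st.py
```

```text
t 4.23 pos [458.4 -15.7 153.9] yawY 30.25 tilt [ 0.0019 -0.0002] F [ 1.4  1.5 -1.9] T [ 0.177 -0.108  0.295] w 0.096 q1 -0.282 q6 -0.810
```

Request:
{"name": "move_arm", "arguments": {"moves": [{"tx": 0,"ty": 0,"tz": 0,"wx": 0,"wy": 0,"wz": -0.06,"hand": -1},{"tx": 0,"ty": 0,"tz": 0,"wx": 0,"wy": 0,"wz": -0.1,"hand": -1},{"tx": 0,"ty": 0,"tz": 0,"wx": 0,"wy": 0,"wz": -0.1,"hand": -1},{"tx": 0,"ty": 0,"tz": 0,"wx": 0,"wy": 0,"wz": -0.1,"hand": -1},{"tx": 0,"ty": 0,"tz": 0,"wx": 0,"wy": 0,"wz": -0.1,"hand": -1}]}}

```text
t: 4.65
position: [0.4587, -0.0155, 0.1539]
orientation: [0.001, 0.276, 0.961, 0.001]
force: [0.2, 0.8, -2.3]
gripper_width: 0.095
```

```bash
python3 st.py 458.4 -15.7 153.9 126.1
```

```text
t 4.65 pos [458.7 -15.5 153.9] yawY 58.01 tilt [0.0027 0.0007] F [ 0.2  0.8 -2.3] T [ 0.228 -0.202 -0.018] w 0.095 q1 -0.282 q6 -1.295
need t mm [ 0.1 -0.4  0. ] wz -1.188
level w [ 0.002   0.0019 -0.    ]
```

Request:
{"name": "move_arm", "arguments": {"moves": [{"tx": 0,"ty": 0,"tz": 0,"wx": 0,"wy": 0,"wz": -0.1,"hand": -1},{"tx": 0,"ty": 0,"tz": 0,"wx": 0,"wy": 0,"wz": -0.1,"hand": -1},{"tx": 0,"ty": 0,"tz": 0,"wx": 0,"wy": 0,"wz": -0.1,"hand": -1},{"tx": 0,"ty": 0,"tz": 0,"wx": 0,"wy": 0,"wz": -0.1,"hand": -1},{"tx": 0,"ty": 0,"tz": 0,"wx": 0,"wy": 0,"wz": -0.1,"hand": -1},{"tx": 0,"ty": 0,"tz": 0,"wx": 0,"wy": 0,"wz": -0.1,"hand": -1},{"tx": 0,"ty": 0,"tz": 0,"wx": 0,"wy": 0,"wz": -0.1,"hand": -1},{"tx": 0,"ty": 0,"tz": 0,"wx": 0,"wy": 0,"wz": -0.1,"hand": -1},{"tx": 0,"ty": 0,"tz": 0,"wx": 0,"wy": 0,"wz": -0.1,"hand": -1},{"tx": 0,"ty": 0,"tz": 0,"wx": 0,"wy": 0,"wz": -0.1,"hand": -1},{"tx": 0,"ty": 0,"tz": 0,"wx": 0,"wy": 0,"wz": -0.1,"hand": -1}]}}

```text
t: 5.57
position: [0.4587, -0.0146, 0.1539]
orientation: [0.002, -0.299, 0.954, 0.002]
force: [-0.4, 1.4, -1.8]
gripper_width: 0.094
```

```bash
python3 st.py 458.4 -15.7 153.9 126.1
```

```text
t 5.57 pos [458.7 -14.6 153.9] yawY 124.78 tilt [0.0026 0.0043] F [-0.4  1.4 -1.8] T [ 0.317 -0.103 -0.014] w 0.094 q1 -0.283 q6 -2.462
need t mm [ 0.9 -0.8 -0. ] wz -0.023
level w [0.0021 0.0046 0.    ]
```

Request:
{"name": "move_arm", "arguments": {"moves": [{"tx": 0,"ty": 0,"tz": 0,"wx": 0,"wy": 0,"wz": 0,"hand": 0.3},{"tx": 0,"ty": 0,"tz": 0,"wx": 0,"wy": 0,"wz": 0,"hand": 0.3},{"tx": 0,"ty": 0,"tz": 0,"wx": 0,"wy": 0,"wz": 0,"hand": 0.3},{"tx": 0,"ty": 0,"tz": 0,"wx": 0,"wy": 0,"wz": 0,"hand": 0.3},{"tx": 0,"ty": 0,"tz": 0,"wx": 0,"wy": 0,"wz": 0,"hand": 0.3}]}}

```text
t: 5.98
position: [0.459, -0.0157, 0.155]
orientation: [0.002, -0.297, 0.955, 0.0]
force: [-0.0, 0.6, -0.5]
gripper_width: 0.41
```

```bash
python3 st.py 458.4 -15.7 153.9 -55.2
```

```text
t 5.98 pos [459.  -15.7 155. ] yawY 124.61 tilt [0.0032 0.0018] F [-0.   0.6 -0.5] T [0.053 0.016 0.041] w 0.410 q1 -0.284 q6 -2.459
need t mm [0.5 0.4 1.1] wz 3.138
level w [-0.0003  0.0037  0.    ]
```

Request:
{"name": "move_arm", "arguments": {"moves": [{"tx": 0,"ty": 0,"tz": 0,"wx": 0,"wy": 0,"wz": 0,"hand": 0.3},{"tx": 0,"ty": 0,"tz": 0,"wx": 0,"wy": 0,"wz": 0.05,"hand": 0.3},{"tx": 0,"ty": 0,"tz": 0,"wx": 0,"wy": 0,"wz": 0.12,"hand": 0.3},{"tx": 0,"ty": 0,"tz": 0,"wx": 0,"wy": 0,"wz": 0.12,"hand": 0.3},{"tx": 0,"ty": 0,"tz": 0,"wx": 0,"wy": 0,"wz": 0.12,"hand": 0.3},{"tx": 0,"ty": 0,"tz": 0,"wx": 0,"wy": 0,"wz": 0.12,"hand": 0.3},{"tx": 0,"ty": 0,"tz": 0,"wx": 0,"wy": 0,"wz": 0.12,"hand": 0.3},{"tx": 0,"ty": 0,"tz": 0,"wx": 0,"wy": 0,"wz": 0.12,"hand": 0.3},{"tx": 0,"ty": 0,"tz": 0,"wx": 0,"wy": 0,"wz": 0.12,"hand": 0.3},{"tx": 0,"ty": 0,"tz": 0,"wx": 0,"wy": 0,"wz": 0.12,"hand": 0.3}]}}

```text
t: 6.82
position: [0.4593, -0.0164, 0.1556]
orientation: [0.002, 0.222, 0.975, 0.001]
force: [-0.2, 0.2, -0.8]
gripper_width: 0.652
```

```bash
python3 st.py 458.6 -15.5 153.9 -55.2
```

```text
t 6.82 pos [459.3 -16.4 155.6] yawY 64.29 tilt [0.0036 0.0004] F [-0.2  0.2 -0.8] T [0.014 0.017 0.005] w 0.652 q1 -0.284 q6 -1.407
need t mm [1.  0.5 1.7] wz 2.086
level w [ 0.002  0.003 -0.   ]
```

Request:
{"name": "move_arm", "arguments": {"moves": [{"tx": 0,"ty": 0,"tz": 0,"wx": 0,"wy": 0,"wz": 0.12,"hand": 0.3},{"tx": 0,"ty": 0,"tz": 0,"wx": 0,"wy": 0,"wz": 0.12,"hand": 0.3},{"tx": 0,"ty": 0,"tz": 0,"wx": 0,"wy": 0,"wz": 0.12,"hand": 0.3},{"tx": 0,"ty": 0,"tz": 0,"wx": 0,"wy": 0,"wz": 0.12,"hand": 0.3},{"tx": 0,"ty": 0,"tz": 0,"wx": 0,"wy": 0,"wz": 0.12,"hand": 0.3},{"tx": 0,"ty": 0,"tz": 0,"wx": 0,"wy": 0,"wz": 0.12,"hand": 0.3},{"tx": 0,"ty": 0,"tz": 0,"wx": 0,"wy": 0,"wz": 0.12,"hand": 0.3},{"tx": 0,"ty": 0,"tz": 0,"wx": 0,"wy": 0,"wz": 0.12,"hand": 0.3},{"tx": 0,"ty": 0,"tz": 0,"wx": 0,"wy": 0,"wz": 0.12,"hand": 0.3},{"tx": 0,"ty": 0,"tz": 0,"wx": 0,"wy": 0,"wz": 0.12,"hand": 0.3},{"tx": 0,"ty": 0,"tz": 0,"wx": 0,"wy": 0,"wz": 0.12,"hand": 0.3},{"tx": 0,"ty": 0,"tz": 0,"wx": 0,"wy": 0,"wz": 0.12,"hand": 0.3},{"tx": 0,"ty": 0,"tz": 0,"wx": 0,"wy": 0,"wz": 0.12,"hand": 0.3},{"tx": 0,"ty": 0,"tz": 0,"wx": 0,"wy": 0,"wz": 0.12,"hand": 0.3},{"tx": 0,"ty": 0,"tz": 0,"wx": 0,"wy": 0,"wz": 0.12,"hand": 0.3},{"tx": 0,"ty": 0,"tz": 0,"wx": 0,"wy": 0,"wz": 0.12,"hand": 0.3},{"tx": 0,"ty": 0,"tz": 0,"wx": 0,"wy": 0,"wz": 0.12,"hand": 0.3}]}}

```text
t: 8.23
position: [0.4594, -0.0173, 0.1562]
orientation: [0.001, 0.96, 0.28, 0.001]
force: [0.3, -0.4, -0.3]
gripper_width: 0.648
```

```bash
python3 st.py 458.6 -15.5 153.9 -55.2
```

```text
t 8.23 pos [459.4 -17.3 156.2] yawY -57.46 tilt [ 0.0036 -0.0017] F [ 0.3 -0.4 -0.3] T [-0.016  0.078  0.001] w 0.648 q1 -0.285 q6 0.718
need t mm [ 0.3 -2.   2.3] wz -0.039
level w [ 0.0033 -0.0021  0.    ]
```

Request:
{"name": "move_arm", "arguments": {"moves": [{"tx": 0,"ty": -2,"tz": 2,"wx": 0.003,"wy": -0.002,"wz": -0.04,"hand": -0.3},{"tx": 0,"ty": 0,"tz": 0,"wx": 0,"wy": 0,"wz": 0,"hand": -0.6},{"tx": 0,"ty": 0,"tz": 0,"wx": 0,"wy": 0,"wz": 0,"hand": -0.6},{"tx": 0,"ty": 0,"tz": 0,"wx": 0,"wy": 0,"wz": 0,"hand": -0.6},{"tx": 0,"ty": 0,"tz": 0,"wx": 0,"wy": 0,"wz": 0,"hand": -0.6}]}}

```text
t: 8.65
position: [0.4585, -0.0159, 0.1546]
orientation: [0.001, 0.955, 0.296, 0.0]
force: [-0.4, 0.1, 0.1]
gripper_width: 0.332
```

```bash
python3 st.py 458.6 -15.5 153.9 -55.2
```

```text
t 8.65 pos [458.5 -15.9 154.6] yawY -55.51 tilt [ 0.0006 -0.0009] F [-0.4  0.1  0.1] T [-0.004  0.144  0.029] w 0.332 q1 -0.282 q6 0.687
need t mm [ 0.3 -0.3  0.7] wz -0.005
level w [0.0011 0.     0.    ]
```

Closing fully, then turning back.

Request:
{"name": "move_arm", "arguments": {"moves": [{"tx": 0,"ty": 0,"tz": 0,"wx": 0,"wy": 0,"wz": 0,"hand": -1},{"tx": 0,"ty": 0,"tz": 0,"wx": 0,"wy": 0,"wz": 0,"hand": -1},{"tx": 0,"ty": 0,"tz": 0,"wx": 0,"wy": 0,"wz": 0,"hand": -1},{"tx": 0,"ty": 0,"tz": 0,"wx": 0,"wy": 0,"wz": 0,"hand": -1},{"tx": 0,"ty": 0,"tz": 0,"wx": 0,"wy": 0,"wz": 0,"hand": -1}]}}

```text
t: 9.07
position: [0.458, -0.015, 0.1547]
orientation: [-0.001, 0.955, 0.296, -0.0]
force: [-1.3, -0.7, -0.9]
gripper_width: 0.092
```

```bash
python3 st.py 458.6 -15.5 153.9 36.1
```

```text
t 9.07 pos [458.  -15.  154.7] yawY -55.56 tilt [-0.0012  0.0013] F [-1.3 -0.7 -0.9] T [-0.193  0.068 -0.039] w 0.092 q1 -0.282 q6 0.688
need t mm [0.3 0.7 0.8] wz -1.6
level w [-0.0018  0.0002 -0.    ]
```

Request:
{"name": "move_arm", "arguments": {"moves": [{"tx": 0,"ty": 0,"tz": 0,"wx": 0,"wy": 0,"wz": -0.1,"hand": -1},{"tx": 0,"ty": 0,"tz": 0,"wx": 0,"wy": 0,"wz": -0.1,"hand": -1},{"tx": 0,"ty": 0,"tz": 0,"wx": 0,"wy": 0,"wz": -0.1,"hand": -1},{"tx": 0,"ty": 0,"tz": 0,"wx": 0,"wy": 0,"wz": -0.1,"hand": -1},{"tx": 0,"ty": 0,"tz": 0,"wx": 0,"wy": 0,"wz": -0.1,"hand": -1},{"tx": 0,"ty": 0,"tz": 0,"wx": 0,"wy": 0,"wz": -0.1,"hand": -1},{"tx": 0,"ty": 0,"tz": 0,"wx": 0,"wy": 0,"wz": -0.1,"hand": -1},{"tx": 0,"ty": 0,"tz": 0,"wx": 0,"wy": 0,"wz": -0.1,"hand": -1},{"tx": 0,"ty": 0,"tz": 0,"wx": 0,"wy": 0,"wz": -0.1,"hand": -1},{"tx": 0,"ty": 0,"tz": 0,"wx": 0,"wy": 0,"wz": -0.1,"hand": -1},{"tx": 0,"ty": 0,"tz": 0,"wx": 0,"wy": 0,"wz": -0.1,"hand": -1},{"tx": 0,"ty": 0,"tz": 0,"wx": 0,"wy": 0,"wz": -0.1,"hand": -1},{"tx": 0,"ty": 0,"tz": 0,"wx": 0,"wy": 0,"wz": -0.1,"hand": -1},{"tx": 0,"ty": 0,"tz": 0,"wx": 0,"wy": 0,"wz": -0.1,"hand": -1}]}}

```text
t: 10.23
position: [0.4581, -0.0151, 0.1547]
orientation: [-0.0, 0.512, 0.859, 0.0]
force: [-0.9, 0.6, 0.4]
gripper_width: 0.094
```

```bash
python3 st.py 458.6 -15.5 153.9 36.1
```

```text
t 10.23 pos [458.1 -15.1 154.7] yawY 28.46 tilt [-0.0001  0.0007] F [-0.9  0.6  0.4] T [ 0.127  0.211 -0.012] w 0.094 q1 -0.281 q6 -0.778
need t mm [-0.6  0.2  0.8] wz -0.133
level w [ 0.0003 -0.0006  0.    ]
```

Request:
{"name": "move_arm", "arguments": {"moves": [{"tx": 0,"ty": 0,"tz": 0,"wx": 0,"wy": 0,"wz": -0.08,"hand": -1},{"tx": 0,"ty": 0,"tz": 0,"wx": 0,"wy": 0,"wz": -0.04,"hand": -1},{"tx": 0,"ty": 0,"tz": 0,"wx": 0,"wy": 0,"wz": 0,"hand": -1}]}}

```text
t: 10.48
position: [0.4581, -0.0151, 0.1547]
orientation: [-0.0, 0.455, 0.89, 0.0]
force: [-0.7, 2.2, 1.2]
gripper_width: 0.094
```

```bash
python3 st.py 458.6 -15.5 153.9 36.1
```

```text
t 10.48 pos [458.1 -15.1 154.7] yawY 35.84 tilt [0.     0.0006] F [-0.7  2.2  1.2] T [ 0.16   0.178 -0.019] w 0.094 q1 -0.281 q6 -0.907
need t mm [-0.6  0.2  0.8] wz -0.005
level w [ 0.0004 -0.0005 -0.    ]
```

Request:
{"name": "move_arm", "arguments": {"moves": [{"tx": 0,"ty": 0,"tz": 0,"wx": 0,"wy": 0,"wz": 0,"hand": 0},{"tx": 0,"ty": 0,"tz": 0,"wx": 0,"wy": 0,"wz": 0,"hand": 0},{"tx": 0,"ty": 0,"tz": 0,"wx": 0,"wy": 0,"wz": 0,"hand": 0},{"tx": 0,"ty": 0,"tz": -20,"wx": 0,"wy": 0,"wz": 0,"hand": 0},{"tx": 0,"ty": 0,"tz": -30,"wx": 0,"wy": 0,"wz": 0,"hand": 0},{"tx": 0,"ty": 0,"tz": -30,"wx": 0,"wy": 0,"wz": 0,"hand": 0}]}}

```text
t: 10.98
position: [0.454, -0.0148, 0.2295]
orientation: [-0.007, 0.457, 0.889, -0.002]
force: [0.8, -0.3, -0.3]
gripper_width: 0.478
```

```bash
python3 st.py 599.3 26.7 225 18.5
```

```text
t 10.98 pos [454.  -14.8 229.5] yawY 35.57 tilt [-0.0136  0.0025] F [ 0.8 -0.3 -0.3] T [-0.05   0.009  0.048] w 0.478 q1 -0.282 q6 -0.903
need t mm [-50.8 142.4   2.6] wz 0.298
level w [-0.0096 -0.0099  0.    ]
```

Request:
{"name": "move_arm", "arguments": {"moves": [{"tx": -10,"ty": 28,"tz": 0,"wx": -0.01,"wy": -0.01,"wz": 0,"hand": 0},{"tx": -10,"ty": 28,"tz": 0,"wx": 0,"wy": 0,"wz": 0,"hand": 0},{"tx": -10,"ty": 28,"tz": 0,"wx": 0,"wy": 0,"wz": 0,"hand": 0},{"tx": -10,"ty": 28,"tz": 0,"wx": 0,"wy": 0,"wz": 0,"hand": 0},{"tx": -10,"ty": 28,"tz": 0,"wx": 0,"wy": 0,"wz": 0,"hand": 0},{"tx": 0,"ty": 0,"tz": 0,"wx": 0,"wy": 0,"wz": 0.1,"hand": 0},{"tx": 0,"ty": 0,"tz": 0,"wx": 0,"wy": 0,"wz": 0.1,"hand": 0},{"tx": 0,"ty": 0,"tz": 0,"wx": 0,"wy": 0,"wz": 0.1,"hand": 0},{"tx": 0,"ty": 0,"tz": 0,"wx": 0,"wy": 0,"wz": 0,"hand": 0}]}}

```text
t: 11.73
position: [0.6103, 0.0258, 0.2396]
orientation: [0.011, 0.593, 0.805, 0.003]
force: [-0.9, 0.1, 0.0]
gripper_width: 0.504
```

```bash
python3 st.py 599.3 26.7 152 18.5; python3 - <<'E'
from cell import *
from h import *
f=grab_frame("top");np.savez("pics/top1.npz",**f)
cv2.imwrite("pics/top1.png",cv2.resize(f["color"][170:300,200:340,::-1],None,fx=4,fy=4,interpolation=cv2.INTER_CUBIC))
W=cloud(f);m=(W[...,2]>.17)&(W[...,2]<.195)
m[:245]=0;m[275:]=0;m[:,255:260]=m[:,255:260];m[:,:255]=0;m[:,300:]=0
q=W[m];r=cv2.minAreaRect((q[:,:2]*1e3).astype(np.float32));bx=cv2.boxPoints(r);e=max((bx[1]-bx[0],bx[2]-bx[1]),key=np.linalg.norm)
print(r,np.degrees(np.arctan2(e[1],e[0]))%180)
E
```

```text
t 11.73 pos [610.3  25.8 239.6] yawY 17.26 tilt [ 0.0209 -0.0072] F [-0.9  0.1  0. ] T [-0.069  0.049  0.016] w 0.504 q1 -0.141 q6 -0.441
need t mm [  5.2 -11.8  87.4] wz -0.022
level w [0.0178 0.0131 0.    ]
((457.1676330566406, -15.580205917358398), (9.035381317138672, 34.870460510253906), 34.32668685913086) 124.326675
```

View pics/top1.png

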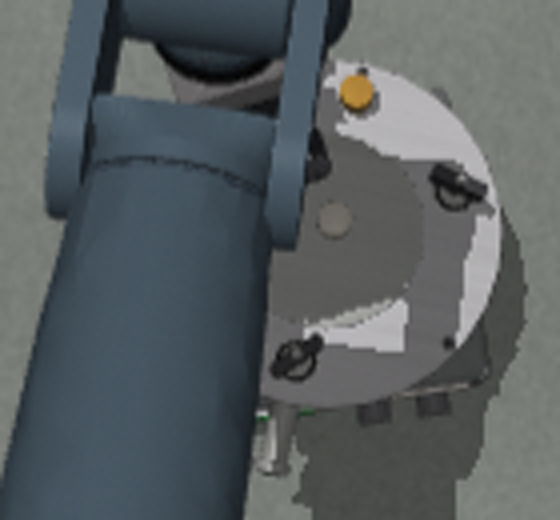

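Top view: nut a's bar is at about (274,260) with yaw ≈124° (tool says 126°), and the weight and stopper are unmoved. Now lining up and going down on b.

Request:
{"name": "move_arm", "arguments": {"moves": [{"tx": 5,"ty": -12,"tz": 0,"wx": 0.018,"wy": 0.013,"wz": -0.02,"hand": 0},{"tx": 0,"ty": 0,"tz": 20,"wx": 0,"wy": 0,"wz": 0,"hand": 0},{"tx": 0,"ty": 0,"tz": 20,"wx": 0,"wy": 0,"wz": 0,"hand": 0},{"tx": 0,"ty": 0,"tz": 0,"wx": 0,"wy": 0,"wz": 0,"hand": 0}]}}

```text
t: 12.12
position: [0.5951, 0.0267, 0.2]
orientation: [-0.0, 0.579, 0.816, -0.0]
force: [-1.2, -0.6, -0.1]
gripper_width: 0.503
```

```bash
python3 st.py 599.3 26.7 153 18.5
```

```text
t 12.12 pos [595.1  26.7 200. ] yawY 19.28 tilt [-0.0012 -0.0001] F [-1.2 -0.6 -0.1] T [-0.062  0.087  0.004] w 0.503 q1 -0.145 q6 -0.482
need t mm [-1.4  4.  47. ] wz 0.014
level w [-0.0012 -0.0003 -0.    ]
```

Request:
{"name": "move_arm", "arguments": {"moves": [{"tx": -1,"ty": 4,"tz": 0,"wx": 0,"wy": 0,"wz": 0.014,"hand": 0},{"tx": 0,"ty": 0,"tz": 15,"wx": 0,"wy": 0,"wz": 0,"hand": 0},{"tx": 0,"ty": 0,"tz": 18,"wx": 0,"wy": 0,"wz": 0,"hand": 0},{"tx": 0,"ty": 0,"tz": 12,"wx": 0,"wy": 0,"wz": 0,"hand": -0.5},{"tx": 0,"ty": 0,"tz": 0,"wx": 0,"wy": 0,"wz": 0,"hand": -0.5},{"tx": 0,"ty": 0,"tz": 0,"wx": 0,"wy": 0,"wz": 0,"hand": -0.5}]}}

```text
t: 12.62
position: [0.6009, 0.0265, 0.1598]
orientation: [0.002, 0.583, 0.812, 0.001]
force: [-0.1, 0.5, -0.2]
gripper_width: 0.326
```

```bash
python3 st.py 599.3 26.7 153 18.5
```

```text
t 12.62 pos [600.9  26.5 159.8] yawY 18.65 tilt [ 0.0041 -0.0006] F [-0.1  0.5 -0.2] T [-0.058  0.025 -0.068] w 0.326 q1 -0.144 q6 -0.470
need t mm [ 0.7 -1.5  6.8] wz 0.003
level w [ 0.0037  0.0019 -0.    ]
```

Request:
{"name": "move_arm", "arguments": {"moves": [{"tx": 0.7,"ty": -1.5,"tz": 6,"wx": 0.003,"wy": 0.002,"wz": 0,"hand": -0.6},{"tx": 0,"ty": 0,"tz": 0,"wx": 0,"wy": 0,"wz": 0,"hand": -0.7},{"tx": 0,"ty": 0,"tz": 0,"wx": 0,"wy": 0,"wz": 0,"hand": -1},{"tx": 0,"ty": 0,"tz": 0,"wx": 0,"wy": 0,"wz": 0,"hand": -1},{"tx": 0,"ty": 0,"tz": 0,"wx": 0,"wy": 0,"wz": 0,"hand": -1},{"tx": 0,"ty": 0,"tz": 0,"wx": 0,"wy": 0,"wz": 0,"hand": -1}]}}

```text
t: 13.12
position: [0.5995, 0.0262, 0.1562]
orientation: [0.001, 0.583, 0.813, -0.0]
force: [-1.8, -0.5, -1.9]
gripper_width: 0.095
```

```bash
python3 st.py 599.3 26.7 153 18.5
```

```text
t 13.12 pos [599.5  26.2 156.2] yawY 18.71 tilt [ 0.0012 -0.001 ] F [-1.8 -0.5 -1.9] T [-0.087  0.088  0.023] w 0.095 q1 -0.145 q6 -0.471
need t mm [ 0.5 -0.   3.2] wz 0.004
level w [ 0.0008  0.0013 -0.    ]
```

Request:
{"name": "move_arm", "arguments": {"moves": [{"tx": 0,"ty": 0,"tz": 0,"wx": 0,"wy": 0,"wz": 0.05,"hand": -1},{"tx": 0,"ty": 0,"tz": 0,"wx": 0,"wy": 0,"wz": 0.05,"hand": -1},{"tx": 0,"ty": 0,"tz": 0,"wx": 0,"wy": 0,"wz": 0.05,"hand": -1},{"tx": 0,"ty": 0,"tz": 0,"wx": 0,"wy": 0,"wz": 0.05,"hand": -1},{"tx": 0,"ty": 0,"tz": 0,"wx": 0,"wy": 0,"wz": 0.05,"hand": -1},{"tx": 0,"ty": 0,"tz": 0,"wx": 0,"wy": 0,"wz": 0.05,"hand": -1}]}}

```text
t: 13.62
position: [0.599, 0.0261, 0.1562]
orientation: [0.001, 0.702, 0.712, -0.0]
force: [-1.1, -0.4, 0.1]
gripper_width: 0.092
```

```bash
python3 st.py
```

```text
t 13.62 pos [599.   26.1 156.2] yawY 0.81 tilt [ 0.0001 -0.0014] F [-1.1 -0.4  0.1] T [-0.186  0.298  0.088] w 0.092 q1 -0.145 q6 -0.158
```

Request:
{"name": "move_arm", "arguments": {"moves": [{"tx": 0,"ty": 0,"tz": 0,"wx": 0,"wy": 0,"wz": 0.03,"hand": -1},{"tx": 0,"ty": 0,"tz": 0,"wx": 0,"wy": 0,"wz": 0.03,"hand": -1}]}}

```text
t: 13.78
position: [0.599, 0.0261, 0.1562]
orientation: [0.001, 0.724, 0.689, -0.001]
force: [-1.5, -0.6, -0.7]
gripper_width: 0.095
```

```bash
python3 st.py
```

```text
t 13.78 pos [599.   26.1 156.2] yawY -2.84 tilt [-0.     -0.0014] F [-1.5 -0.6 -0.7] T [-0.194  0.316  0.031] w 0.095 q1 -0.145 q6 -0.095
```

Request:
{"name": "move_arm", "arguments": {"moves": [{"tx": 0,"ty": 0,"tz": 0,"wx": 0,"wy": 0,"wz": 0.03,"hand": -1},{"tx": 0,"ty": 0,"tz": 0,"wx": 0,"wy": 0,"wz": 0.03,"hand": -1}]}}

```text
t: 13.95
position: [0.5989, 0.0261, 0.1562]
orientation: [0.0, 0.746, 0.666, -0.001]
force: [-1.7, -0.6, -0.5]
gripper_width: 0.096
```

```bash
python3 st.py
```

```text
t 13.95 pos [598.9  26.1 156.2] yawY -6.44 tilt [-0.0003 -0.0015] F [-1.7 -0.6 -0.5] T [-0.15   0.308  0.034] w 0.096 q1 -0.145 q6 -0.032
```

Request:
{"name": "move_arm", "arguments": {"moves": [{"tx": 0,"ty": 0,"tz": 0,"wx": 0,"wy": 0,"wz": 0.03,"hand": -1}]}}

```text
t: 14.03
position: [0.5988, 0.0261, 0.1562]
orientation: [0.0, 0.756, 0.654, -0.001]
force: [-1.0, -0.1, -0.4]
gripper_width: 0.094
```

```bash
python3 st.py
```

```text
t 14.03 pos [598.8  26.1 156.2] yawY -8.24 tilt [-0.0004 -0.0016] F [-1.  -0.1 -0.4] T [-0.162  0.286  0.065] w 0.094 q1 -0.145 q6 -0.000
```

Request:
{"name": "move_arm", "arguments": {"moves": [{"tx": 0,"ty": 0,"tz": 0,"wx": 0,"wy": 0,"wz": 0.03,"hand": -1}]}}

```text
t: 14.12
position: [0.5988, 0.0261, 0.1562]
orientation: [0.0, 0.766, 0.643, -0.001]
force: [-1.6, -1.8, -0.6]
gripper_width: 0.094
```

```bash
python3 st.py
```

```text
t 14.12 pos [598.8  26.1 156.2] yawY -10.04 tilt [-0.0005 -0.0016] F [-1.6 -1.8 -0.6] T [-0.162  0.255  0.097] w 0.094 q1 -0.145 q6 0.031
```

Request:
{"name": "move_arm", "arguments": {"moves": [{"tx": 0,"ty": 0,"tz": 0,"wx": 0,"wy": 0,"wz": 0.03,"hand": -1}]}}

```text
t: 14.2
position: [0.5988, 0.0261, 0.1562]
orientation: [0.0, 0.776, 0.63, -0.001]
force: [-0.5, 0.0, -1.2]
gripper_width: 0.095
```

```bash
python3 st.py
```

```text
t 14.20 pos [598.8  26.1 156.2] yawY -11.84 tilt [-0.0005 -0.0016] F [-0.5  0.  -1.2] T [-0.158  0.276  0.071] w 0.095 q1 -0.145 q6 0.063
```

Request:
{"name": "move_arm", "arguments": {"moves": [{"tx": 0,"ty": 0,"tz": 0,"wx": 0,"wy": 0,"wz": 0.03,"hand": -1}]}}

```text
t: 14.28
position: [0.5987, 0.0261, 0.1562]
orientation: [0.0, 0.786, 0.618, -0.001]
force: [-1.4, -0.6, -0.5]
gripper_width: 0.092
```

```bash
python3 st.py
```

```text
t 14.28 pos [598.7  26.1 156.2] yawY -13.64 tilt [-0.0006 -0.0017] F [-1.4 -0.6 -0.5] T [-0.123  0.277  0.003] w 0.092 q1 -0.145 q6 0.094
```

Request:
{"name": "move_arm", "arguments": {"moves": [{"tx": 0,"ty": 0,"tz": 0,"wx": 0,"wy": 0,"wz": 0.03,"hand": -1}]}}

```text
t: 14.37
position: [0.5986, 0.0261, 0.1562]
orientation: [0.0, 0.796, 0.606, -0.001]
force: [-1.9, -1.1, -1.0]
gripper_width: 0.092
```

```bash
python3 st.py
```

```text
t 14.37 pos [598.6  26.1 156.2] yawY -15.44 tilt [-0.0008 -0.0017] F [-1.9 -1.1 -1. ] T [-0.131  0.283 -0.001] w 0.092 q1 -0.145 q6 0.126
```

Request:
{"name": "move_arm", "arguments": {"moves": [{"tx": 0,"ty": 0,"tz": 0,"wx": 0,"wy": 0,"wz": 0.03,"hand": -1},{"tx": 0,"ty": 0,"tz": 0,"wx": 0,"wy": 0,"wz": 0.03,"hand": -1}]}}

```text
t: 14.53
position: [0.5986, 0.0262, 0.1562]
orientation: [0.0, 0.814, 0.58, -0.001]
force: [-1.4, 0.2, -0.1]
gripper_width: 0.096
```

```bash
python3 st.py
```

```text
t 14.53 pos [598.6  26.2 156.2] yawY -19.04 tilt [-0.0009 -0.0017] F [-1.4  0.2 -0.1] T [-0.116  0.276  0.   ] w 0.096 q1 -0.144 q6 0.188
```

Request:
{"name": "move_arm", "arguments": {"moves": [{"tx": 0,"ty": 0,"tz": 0,"wx": 0,"wy": 0,"wz": 0.03,"hand": -1}]}}

```text
t: 14.62
position: [0.5985, 0.0262, 0.1562]
orientation: [0.0, 0.823, 0.568, -0.001]
force: [-1.2, -0.8, -1.8]
gripper_width: 0.093
```

```bash
python3 st.py
```

```text
t 14.62 pos [598.5  26.2 156.2] yawY -20.84 tilt [-0.001  -0.0017] F [-1.2 -0.8 -1.8] T [-0.157  0.275  0.009] w 0.093 q1 -0.144 q6 0.220
```

Request:
{"name": "move_arm", "arguments": {"moves": [{"tx": 0,"ty": 0,"tz": 0,"wx": 0,"wy": 0,"wz": 0.03,"hand": -1}]}}

```text
t: 14.7
position: [0.5985, 0.0262, 0.1562]
orientation: [0.0, 0.832, 0.555, -0.001]
force: [-1.4, -0.6, -0.8]
gripper_width: 0.091
```

```bash
python3 st.py
```

```text
t 14.70 pos [598.5  26.2 156.2] yawY -22.64 tilt [-0.0011 -0.0017] F [-1.4 -0.6 -0.8] T [-0.132  0.318  0.065] w 0.091 q1 -0.144 q6 0.251
```

Request:
{"name": "move_arm", "arguments": {"moves": [{"tx": 0,"ty": 0,"tz": 0,"wx": 0,"wy": 0,"wz": 0.03,"hand": -1}]}}

```text
t: 14.78
position: [0.5985, 0.0262, 0.1562]
orientation: [0.0, 0.841, 0.541, -0.001]
force: [-1.2, -0.3, -0.9]
gripper_width: 0.093
```

```bash
python3 st.py
```

```text
t 14.78 pos [598.5  26.2 156.2] yawY -24.44 tilt [-0.0012 -0.0017] F [-1.2 -0.3 -0.9] T [-0.136  0.249  0.039] w 0.093 q1 -0.144 q6 0.283
```

Request:
{"name": "move_arm", "arguments": {"moves": [{"tx": 0,"ty": 0,"tz": 0,"wx": 0,"wy": 0,"wz": 0.03,"hand": -1}]}}

```text
t: 14.87
position: [0.5984, 0.0262, 0.1562]
orientation: [0.0, 0.849, 0.528, -0.001]
force: [-1.1, -0.4, -0.8]
gripper_width: 0.094
```

```bash
python3 st.py
```

```text
t 14.87 pos [598.4  26.2 156.2] yawY -26.24 tilt [-0.0013 -0.0017] F [-1.1 -0.4 -0.8] T [-0.115  0.334  0.032] w 0.094 q1 -0.144 q6 0.314
```

Request:
{"name": "move_arm", "arguments": {"moves": [{"tx": 0,"ty": 0,"tz": 0,"wx": 0,"wy": 0,"wz": 0.03,"hand": -1}]}}

```text
t: 14.95
position: [0.5984, 0.0263, 0.1562]
orientation: [0.0, 0.857, 0.515, -0.001]
force: [-2.3, -0.4, -1.3]
gripper_width: 0.094
```

```bash
python3 st.py
```

```text
t 14.95 pos [598.4  26.3 156.2] yawY -28.04 tilt [-0.0013 -0.0017] F [-2.3 -0.4 -1.3] T [-0.086  0.305  0.098] w 0.094 q1 -0.144 q6 0.346
```

Request:
{"name": "move_arm", "arguments": {"moves": [{"tx": 0,"ty": 0,"tz": 0,"wx": 0,"wy": 0,"wz": 0.03,"hand": -1}]}}

```text
t: 15.03
position: [0.5983, 0.0263, 0.1562]
orientation: [0.0, 0.865, 0.501, -0.001]
force: [-0.7, -1.2, -0.8]
gripper_width: 0.094
```

```bash
python3 st.py
```

```text
t 15.03 pos [598.3  26.3 156.2] yawY -29.84 tilt [-0.0015 -0.0017] F [-0.7 -1.2 -0.8] T [-0.163  0.218  0.051] w 0.094 q1 -0.144 q6 0.377
```

Request:
{"name": "move_arm", "arguments": {"moves": [{"tx": 0,"ty": 0,"tz": 0,"wx": 0,"wy": 0,"wz": 0.03,"hand": -1}]}}

```text
t: 15.12
position: [0.5983, 0.0263, 0.1562]
orientation: [0.0, 0.873, 0.488, -0.001]
force: [-0.2, -0.4, -1.3]
gripper_width: 0.094
```

```bash
python3 st.py
```

```text
t 15.12 pos [598.3  26.3 156.2] yawY -31.64 tilt [-0.0015 -0.0017] F [-0.2 -0.4 -1.3] T [-0.129  0.254  0.043] w 0.094 q1 -0.144 q6 0.409
```

Request:
{"name": "move_arm", "arguments": {"moves": [{"tx": 0,"ty": 0,"tz": 0,"wx": 0,"wy": 0,"wz": 0.03,"hand": -1}]}}

```text
t: 15.2
position: [0.5983, 0.0263, 0.1562]
orientation: [0.0, 0.881, 0.474, -0.001]
force: [-0.9, -1.2, -1.5]
gripper_width: 0.096
```

```bash
python3 st.py
```

```text
t 15.20 pos [598.3  26.3 156.2] yawY -33.44 tilt [-0.0015 -0.0017] F [-0.9 -1.2 -1.5] T [-0.132  0.272  0.111] w 0.096 q1 -0.144 q6 0.440
```

Request:
{"name": "move_arm", "arguments": {"moves": [{"tx": 0,"ty": 0,"tz": 0,"wx": 0,"wy": 0,"wz": 0.03,"hand": -1}]}}

```text
t: 15.28
position: [0.5982, 0.0264, 0.1562]
orientation: [0.0, 0.888, 0.46, -0.001]
force: [-1.8, -0.9, -1.6]
gripper_width: 0.09
```

```bash
python3 st.py
```

```text
t 15.28 pos [598.2  26.4 156.2] yawY -35.24 tilt [-0.0016 -0.0016] F [-1.8 -0.9 -1.6] T [-0.142  0.333  0.026] w 0.090 q1 -0.144 q6 0.471
```

Request:
{"name": "move_arm", "arguments": {"moves": [{"tx": 0,"ty": 0,"tz": 0,"wx": 0,"wy": 0,"wz": 0.02,"hand": -1}]}}

```text
t: 15.37
position: [0.5982, 0.0264, 0.1562]
orientation: [0.0, 0.893, 0.45, -0.001]
force: [-0.4, 0.5, -1.0]
gripper_width: 0.095
```

```bash
python3 st.py
```

```text
t 15.37 pos [598.2  26.4 156.2] yawY -36.46 tilt [-0.0017 -0.0017] F [-0.4  0.5 -1. ] T [-0.128  0.324  0.082] w 0.095 q1 -0.144 q6 0.493
```

Request:
{"name": "move_arm", "arguments": {"moves": [{"tx": 0,"ty": 0,"tz": 0,"wx": 0,"wy": 0,"wz": 0.03,"hand": -1}]}}

```text
t: 15.45
position: [0.5982, 0.0264, 0.1562]
orientation: [0.0, 0.9, 0.437, -0.001]
force: [-1.3, -0.6, -0.5]
gripper_width: 0.097
```

```bash
python3 st.py
```

```text
t 15.45 pos [598.2  26.4 156.2] yawY -38.23 tilt [-0.0017 -0.0017] F [-1.3 -0.6 -0.5] T [-0.098  0.351  0.188] w 0.097 q1 -0.144 q6 0.524
```

Request:
{"name": "move_arm", "arguments": {"moves": [{"tx": 0,"ty": 0,"tz": 0,"wx": 0,"wy": 0,"wz": 0.03,"hand": -1}]}}

```text
t: 15.53
position: [0.5981, 0.0264, 0.1562]
orientation: [0.0, 0.906, 0.423, -0.001]
force: [-0.7, -0.8, -0.8]
gripper_width: 0.098
```

```bash
python3 st.py
```

```text
t 15.53 pos [598.1  26.4 156.2] yawY -40.00 tilt [-0.0018 -0.0018] F [-0.7 -0.8 -0.8] T [-0.105  0.343  0.235] w 0.098 q1 -0.144 q6 0.555
```

Request:
{"name": "move_arm", "arguments": {"moves": [{"tx": 0,"ty": 0,"tz": 0,"wx": 0,"wy": 0,"wz": 0.03,"hand": -1}]}}

```text
t: 15.62
position: [0.5981, 0.0265, 0.1562]
orientation: [0.0, 0.913, 0.409, -0.001]
force: [-1.2, -1.0, -1.1]
gripper_width: 0.092
```

```bash
python3 st.py
```

```text
t 15.62 pos [598.1  26.5 156.2] yawY -41.77 tilt [-0.0018 -0.0019] F [-1.2 -1.  -1.1] T [-0.108  0.27   0.297] w 0.092 q1 -0.144 q6 0.586
```

Request:
{"name": "move_arm", "arguments": {"moves": [{"tx": 0,"ty": 0,"tz": 0,"wx": 0,"wy": 0,"wz": 0,"hand": -1}]}}

```text
t: 15.7
position: [0.5981, 0.0264, 0.1562]
orientation: [0.001, 0.913, 0.409, -0.001]
force: [-1.3, 0.5, -0.7]
gripper_width: 0.096
```

```bash
python3 st.py
```

```text
t 15.70 pos [598.1  26.4 156.2] yawY -41.76 tilt [-0.0019 -0.0021] F [-1.3  0.5 -0.7] T [-0.112  0.302  0.333] w 0.096 q1 -0.144 q6 0.586
```

Request:
{"name": "move_arm", "arguments": {"moves": [{"tx": 0,"ty": 0,"tz": 0,"wx": 0,"wy": 0,"wz": 0,"hand": -1}]}}

```text
t: 15.78
position: [0.5981, 0.0264, 0.1562]
orientation: [0.001, 0.912, 0.409, -0.001]
force: [-1.7, -0.4, -1.0]
gripper_width: 0.094
```

```bash
python3 st.py 598.1 26.5 156.2 54.5
```

```text
t 15.78 pos [598.1  26.4 156.2] yawY -41.69 tilt [-0.0018 -0.0023] F [-1.7 -0.4 -1. ] T [-0.149  0.283  0.336] w 0.094 q1 -0.144 q6 0.585
need t mm [ 0.1 -0.   0. ] wz -1.679
level w [0.0002 0.0029 0.    ]
```

Request:
{"name": "move_arm", "arguments": {"moves": [{"tx": 0,"ty": 0,"tz": 0,"wx": 0,"wy": 0,"wz": -0.06,"hand": -1},{"tx": 0,"ty": 0,"tz": 0,"wx": 0,"wy": 0,"wz": -0.1,"hand": -1},{"tx": 0,"ty": 0,"tz": 0,"wx": 0,"wy": 0,"wz": -0.1,"hand": -1},{"tx": 0,"ty": 0,"tz": 0,"wx": 0,"wy": 0,"wz": -0.1,"hand": -1},{"tx": 0,"ty": 0,"tz": 0,"wx": 0,"wy": 0,"wz": -0.1,"hand": -1},{"tx": 0,"ty": 0,"tz": 0,"wx": 0,"wy": 0,"wz": -0.1,"hand": -1},{"tx": 0,"ty": 0,"tz": 0,"wx": 0,"wy": 0,"wz": -0.1,"hand": -1},{"tx": 0,"ty": 0,"tz": 0,"wx": 0,"wy": 0,"wz": -0.1,"hand": -1},{"tx": 0,"ty": 0,"tz": 0,"wx": 0,"wy": 0,"wz": -0.1,"hand": -1},{"tx": 0,"ty": 0,"tz": 0,"wx": 0,"wy": 0,"wz": -0.1,"hand": -1},{"tx": 0,"ty": 0,"tz": 0,"wx": 0,"wy": 0,"wz": -0.1,"hand": -1},{"tx": 0,"ty": 0,"tz": 0,"wx": 0,"wy": 0,"wz": -0.1,"hand": -1},{"tx": 0,"ty": 0,"tz": 0,"wx": 0,"wy": 0,"wz": -0.1,"hand": -1},{"tx": 0,"ty": 0,"tz": 0,"wx": 0,"wy": 0,"wz": -0.1,"hand": -1},{"tx": 0,"ty": 0,"tz": 0,"wx": 0,"wy": 0,"wz": -0.1,"hand": -1}]}}

```text
t: 17.03
position: [0.6, 0.0265, 0.1562]
orientation: [0.001, 0.374, 0.927, 0.001]
force: [-0.3, -0.3, -1.4]
gripper_width: 0.092
```

```bash
python3 st.py 598.8 26.3 156.2 54.4
```

```text
t 17.03 pos [600.   26.5 156.2] yawY 46.08 tilt [0.0035 0.0007] F [-0.3 -0.3 -1.4] T [-0.024  0.205 -0.062] w 0.092 q1 -0.145 q6 -0.950
need t mm [ 0.7 -1.  -0. ] wz -0.145
level w [ 0.003  0.002 -0.   ]
```

Request:
{"name": "move_arm", "arguments": {"moves": [{"tx": 0,"ty": 0,"tz": 0,"wx": 0,"wy": 0,"wz": -0.09,"hand": -1},{"tx": 0,"ty": 0,"tz": 0,"wx": 0,"wy": 0,"wz": -0.045,"hand": -1},{"tx": 0,"ty": 0,"tz": 0,"wx": 0,"wy": 0,"wz": 0,"hand": -1}]}}

```text
t: 17.28
position: [0.6001, 0.0267, 0.1562]
orientation: [0.002, 0.306, 0.952, 0.001]
force: [-0.9, -0.8, -1.5]
gripper_width: 0.095
```

```bash
python3 st.py 598.8 26.3 156.2 54.4
```

```text
t 17.28 pos [600.1  26.7 156.2] yawY 54.39 tilt [0.0038 0.0015] F [-0.9 -0.8 -1.5] T [-0.15   0.205 -0.057] w 0.095 q1 -0.145 q6 -1.095
need t mm [ 0.9 -1.1  0. ] wz -0.0
level w [0.0034 0.0022 0.    ]
```

Released and up; then on to c at (564.8,-116.7), tool yaw -25.6.

Request:
{"name": "move_arm", "arguments": {"moves": [{"tx": 0,"ty": 0,"tz": 0,"wx": 0,"wy": 0,"wz": 0,"hand": 0},{"tx": 0,"ty": 0,"tz": 0,"wx": 0,"wy": 0,"wz": 0,"hand": 0},{"tx": 0,"ty": 0,"tz": 0,"wx": 0,"wy": 0,"wz": 0,"hand": 0},{"tx": 0,"ty": 0,"tz": -20,"wx": 0,"wy": 0,"wz": 0,"hand": 0},{"tx": 0,"ty": 0,"tz": -30,"wx": 0,"wy": 0,"wz": 0,"hand": 0},{"tx": 0,"ty": 0,"tz": -30,"wx": 0,"wy": 0,"wz": 0,"hand": 0},{"tx": 0,"ty": 0,"tz": 0,"wx": 0,"wy": 0,"wz": 0,"hand": 0}]}}

```text
t: 17.87
position: [0.6003, 0.027, 0.2389]
orientation: [0.002, 0.309, 0.951, 0.002]
force: [0.6, 0.3, 0.1]
gripper_width: 0.495
```

```bash
python3 st.py 564.8 -116.7 235 -25.6
```

```text
t 17.87 pos [600.3  27.  238.9] yawY 54.06 tilt [0.005  0.0032] F [0.6 0.3 0.1] T [ 0.032  0.022 -0.002] w 0.495 q1 -0.145 q6 -1.090
need t mm [ -55.6 -137.2    3.2] wz 1.39
level w [ 0.0056  0.0021 -0.    ]
```

Request:
{"name": "move_arm", "arguments": {"moves": [{"tx": -9,"ty": -22,"tz": 0,"wx": 0.005,"wy": 0.002,"wz": 0,"hand": 0},{"tx": -11,"ty": -27,"tz": 0,"wx": 0,"wy": 0,"wz": 0,"hand": 0},{"tx": -11,"ty": -27,"tz": 0,"wx": 0,"wy": 0,"wz": 0,"hand": 0},{"tx": -11,"ty": -27,"tz": 0,"wx": 0,"wy": 0,"wz": 0,"hand": 0},{"tx": -11,"ty": -27,"tz": 0,"wx": 0,"wy": 0,"wz": 0,"hand": 0},{"tx": 0,"ty": 0,"tz": 0,"wx": 0,"wy": 0,"wz": 0.1,"hand": 0},{"tx": 0,"ty": 0,"tz": 0,"wx": 0,"wy": 0,"wz": 0.12,"hand": 0},{"tx": 0,"ty": 0,"tz": 0,"wx": 0,"wy": 0,"wz": 0.12,"hand": 0},{"tx": 0,"ty": 0,"tz": 0,"wx": 0,"wy": 0,"wz": 0.12,"hand": 0},{"tx": 0,"ty": 0,"tz": 0,"wx": 0,"wy": 0,"wz": 0.12,"hand": 0},{"tx": 0,"ty": 0,"tz": 0,"wx": 0,"wy": 0,"wz": 0.12,"hand": 0},{"tx": 0,"ty": 0,"tz": 0,"wx": 0,"wy": 0,"wz": 0.12,"hand": 0},{"tx": 0,"ty": 0,"tz": 0,"wx": 0,"wy": 0,"wz": 0.12,"hand": 0},{"tx": 0,"ty": 0,"tz": 0,"wx": 0,"wy": 0,"wz": 0.12,"hand": 0},{"tx": 0,"ty": 0,"tz": 0,"wx": 0,"wy": 0,"wz": 0.12,"hand": 0},{"tx": 0,"ty": 0,"tz": 0,"wx": 0,"wy": 0,"wz": 0.12,"hand": 0},{"tx": 0,"ty": 0,"tz": 0,"wx": 0,"wy": 0,"wz": 0,"hand": 0}]}}

```text
t: 19.28
position: [0.5689, -0.1163, 0.2374]
orientation: [0.004, 0.836, 0.549, 0.006]
force: [0.2, -0.2, 0.1]
gripper_width: 0.501
```

```bash
python3 st.py 564.8 -116.7 215 -25.6
```

```text
t 19.28 pos [ 568.9 -116.3  237.4] yawY -23.40 tilt [ 0.0145 -0.0009] F [ 0.2 -0.2  0.1] T [-0.087  0.074 -0.024] w 0.501 q1 -0.399 q6 0.008
need t mm [-2.1 -3.9 22.3] wz 0.038
level w [ 0.0137 -0.0049 -0.    ]
```

Request:
{"name": "move_arm", "arguments": {"moves": [{"tx": -2,"ty": -4,"tz": 0,"wx": 0.013,"wy": -0.005,"wz": 0.038,"hand": 0},{"tx": 0,"ty": 0,"tz": 18,"wx": 0,"wy": 0,"wz": 0,"hand": 0},{"tx": 0,"ty": 0,"tz": 18,"wx": 0,"wy": 0,"wz": 0,"hand": 0},{"tx": 0,"ty": 0,"tz": 0,"wx": 0,"wy": 0,"wz": 0,"hand": 0}]}}

```text
t: 19.62
position: [0.5654, -0.1168, 0.2008]
orientation: [0.002, 0.844, 0.537, 0.001]
force: [-0.7, 0.5, -0.1]
gripper_width: 0.501
```

```bash
python3 st.py 564.8 -116.7 154 -25.6; python3 - <<'E'
from cell import *
from h import *
f=grab_frame("top")
cv2.imwrite("pics/top2.png",cv2.resize(f["color"][170:300,200:340,::-1],None,fx=4,fy=4,interpolation=cv2.INTER_CUBIC))
E
```

```text
t 19.62 pos [ 565.4 -116.8  200.8] yawY -25.05 tilt [ 0.004  -0.0013] F [-0.7  0.5 -0.1] T [-0.035  0.115  0.061] w 0.501 q1 -0.400 q6 0.037
need t mm [-0.2 -0.8 46.8] wz 0.01
level w [ 0.0042 -0.0005 -0.    ]
```

View pics/top2.png

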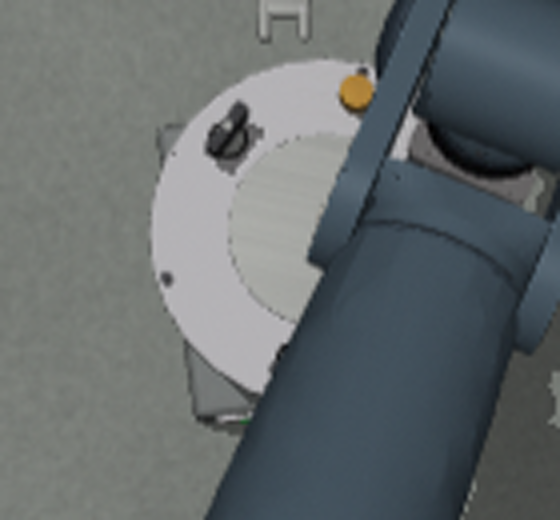

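Nut b's bar is at about (257,203) in the frame and now points up-right, as expected. The weight at (289,193) is unmoved. Going down on c.

Request:
{"name": "move_arm", "arguments": {"moves": [{"tx": 0,"ty": -1,"tz": 10,"wx": 0.004,"wy": 0,"wz": 0.01,"hand": 0},{"tx": 0,"ty": 0,"tz": 18,"wx": 0,"wy": 0,"wz": 0,"hand": 0},{"tx": 0,"ty": 0,"tz": 15,"wx": 0,"wy": 0,"wz": 0,"hand": -0.5},{"tx": 0,"ty": 0,"tz": 3,"wx": 0,"wy": 0,"wz": 0,"hand": -0.5},{"tx": 0,"ty": 0,"tz": 0,"wx": 0,"wy": 0,"wz": 0,"hand": -0.5}]}}

```text
t: 20.08
position: [0.568, -0.1176, 0.1584]
orientation: [0.004, 0.846, 0.534, 0.003]
force: [-0.2, 0.1, -0.1]
gripper_width: 0.325
```

```bash
python3 st.py 564.8 -116.7 154 -25.6
```

```text
t 20.08 pos [ 568.  -117.6  158.4] yawY -25.46 tilt [ 0.009  -0.0029] F [-0.2  0.1 -0.1] T [-0.099  0.088 -0.003] w 0.325 q1 -0.400 q6 0.044
need t mm [-0.5 -3.3  4.3] wz 0.002
level w [ 0.0093 -0.0013  0.    ]
```

Request:
{"name": "move_arm", "arguments": {"moves": [{"tx": -0.5,"ty": -3,"tz": 4,"wx": 0.009,"wy": -0.001,"wz": 0.002,"hand": -0.6},{"tx": 0,"ty": 0,"tz": 0,"wx": 0,"wy": 0,"wz": 0,"hand": -0.7},{"tx": 0,"ty": 0,"tz": 0,"wx": 0,"wy": 0,"wz": 0,"hand": -0.7}]}}

```text
t: 20.33
position: [0.566, -0.1171, 0.1562]
orientation: [0.001, 0.846, 0.533, 0.001]
force: [-0.0, 0.1, 0.1]
gripper_width: 0.159
```

```bash
python3 st.py 564.8 -116.7 154 -25.6
```

```text
t 20.33 pos [ 566.  -117.1  156.2] yawY -25.55 tilt [ 0.0024 -0.0007] F [-0.   0.1  0.1] T [-0.11   0.122 -0.016] w 0.159 q1 -0.400 q6 0.046
need t mm [-0.1 -1.2  2.2] wz 0.001
level w [ 0.0025 -0.0004 -0.    ]
```

Request:
{"name": "move_arm", "arguments": {"moves": [{"tx": 0,"ty": 0,"tz": 0,"wx": 0,"wy": 0,"wz": 0,"hand": -1},{"tx": 0,"ty": 0,"tz": 0,"wx": 0,"wy": 0,"wz": 0,"hand": -1},{"tx": 0,"ty": 0,"tz": 0,"wx": 0,"wy": 0,"wz": 0,"hand": -1}]}}

```text
t: 20.58
position: [0.5649, -0.1166, 0.1566]
orientation: [-0.0, 0.846, 0.534, -0.0]
force: [0.2, 0.3, -2.9]
gripper_width: 0.095
```

```bash
python3 st.py 564.8 -116.7 154 -25.6
```

```text
t 20.58 pos [ 564.9 -116.6  156.6] yawY -25.51 tilt [-0.0003  0.0004] F [ 0.2  0.3 -2.9] T [-0.172 -0.035  0.004] w 0.095 q1 -0.400 q6 0.045
need t mm [-0.2 -0.1  2.6] wz 0.002
level w [-0.0004 -0.0002  0.    ]
```

Request:
{"name": "move_arm", "arguments": {"moves": [{"tx": 0,"ty": 0,"tz": 0,"wx": 0,"wy": 0,"wz": 0.05,"hand": -1},{"tx": 0,"ty": 0,"tz": 0,"wx": 0,"wy": 0,"wz": 0.05,"hand": -1},{"tx": 0,"ty": 0,"tz": 0,"wx": 0,"wy": 0,"wz": 0.05,"hand": -1},{"tx": 0,"ty": 0,"tz": 0,"wx": 0,"wy": 0,"wz": 0.05,"hand": -1},{"tx": 0,"ty": 0,"tz": 0,"wx": 0,"wy": 0,"wz": 0.05,"hand": -1}]}}

```text
t: 21.0
position: [0.5648, -0.1165, 0.1566]
orientation: [-0.0, 0.908, 0.419, -0.0]
force: [-0.1, 0.5, -1.0]
gripper_width: 0.092
```

```bash
python3 st.py
```

```text
t 21.00 pos [ 564.8 -116.5  156.6] yawY -40.40 tilt [-0.0001  0.0001] F [-0.1  0.5 -1. ] T [-0.014  0.346  0.053] w 0.092 q1 -0.400 q6 0.305
```

Request:
{"name": "move_arm", "arguments": {"moves": [{"tx": 0,"ty": 0,"tz": 0,"wx": 0,"wy": 0,"wz": 0.03,"hand": -1},{"tx": 0,"ty": 0,"tz": 0,"wx": 0,"wy": 0,"wz": 0.03,"hand": -1}]}}

```text
t: 21.17
position: [0.5647, -0.1164, 0.1566]
orientation: [0.0, 0.921, 0.39, -0.0]
force: [-1.2, 0.6, -1.3]
gripper_width: 0.094
```

```bash
python3 st.py
```

```text
t 21.17 pos [ 564.7 -116.4  156.6] yawY -44.04 tilt [ 0.     -0.0001] F [-1.2  0.6 -1.3] T [0.049 0.319 0.056] w 0.094 q1 -0.400 q6 0.369
```

Request:
{"name": "move_arm", "arguments": {"moves": [{"tx": 0,"ty": 0,"tz": 0,"wx": 0,"wy": 0,"wz": 0.03,"hand": -1},{"tx": 0,"ty": 0,"tz": 0,"wx": 0,"wy": 0,"wz": 0.03,"hand": -1}]}}

```text
t: 21.33
position: [0.5647, -0.1164, 0.1566]
orientation: [0.0, 0.932, 0.361, 0.0]
force: [-0.9, 0.3, -1.8]
gripper_width: 0.091
```

```bash
python3 st.py
```

```text
t 21.33 pos [ 564.7 -116.4  156.6] yawY -47.64 tilt [ 0.0002 -0.0001] F [-0.9  0.3 -1.8] T [0.092 0.272 0.047] w 0.091 q1 -0.400 q6 0.432
```

Request:
{"name": "move_arm", "arguments": {"moves": [{"tx": 0,"ty": 0,"tz": 0,"wx": 0,"wy": 0,"wz": 0.03,"hand": -1},{"tx": 0,"ty": 0,"tz": 0,"wx": 0,"wy": 0,"wz": 0.03,"hand": -1}]}}

```text
t: 21.5
position: [0.5647, -0.1164, 0.1566]
orientation: [0.0, 0.943, 0.332, 0.0]
force: [-1.8, -0.2, -1.0]
gripper_width: 0.095
```

```bash
python3 st.py
```

```text
t 21.50 pos [ 564.7 -116.4  156.6] yawY -51.24 tilt [ 0.0002 -0.0002] F [-1.8 -0.2 -1. ] T [0.014 0.346 0.057] w 0.095 q1 -0.400 q6 0.495
```

Request:
{"name": "move_arm", "arguments": {"moves": [{"tx": 0,"ty": 0,"tz": 0,"wx": 0,"wy": 0,"wz": 0.03,"hand": -1}]}}

```text
t: 21.58
position: [0.5647, -0.1163, 0.1566]
orientation: [0.0, 0.948, 0.317, 0.0]
force: [-0.1, 0.8, -0.7]
gripper_width: 0.096
```

```bash
python3 st.py
```

```text
t 21.58 pos [ 564.7 -116.3  156.6] yawY -53.04 tilt [ 0.0003 -0.0003] F [-0.1  0.8 -0.7] T [0.077 0.297 0.062] w 0.096 q1 -0.400 q6 0.526
```

Request:
{"name": "move_arm", "arguments": {"moves": [{"tx": 0,"ty": 0,"tz": 0,"wx": 0,"wy": 0,"wz": 0.03,"hand": -1}]}}

```text
t: 21.67
position: [0.5646, -0.1163, 0.1566]
orientation: [0.0, 0.953, 0.302, 0.0]
force: [-1.4, 0.5, -1.4]
gripper_width: 0.094
```

```bash
python3 st.py
```

```text
t 21.67 pos [ 564.6 -116.3  156.6] yawY -54.84 tilt [ 0.0003 -0.0002] F [-1.4  0.5 -1.4] T [0.06  0.31  0.052] w 0.094 q1 -0.400 q6 0.557
```

Request:
{"name": "move_arm", "arguments": {"moves": [{"tx": 0,"ty": 0,"tz": 0,"wx": 0,"wy": 0,"wz": 0.03,"hand": -1}]}}

```text
t: 21.75
position: [0.5646, -0.1163, 0.1566]
orientation: [0.0, 0.958, 0.287, 0.0]
force: [-1.5, 0.9, -1.0]
gripper_width: 0.096
```

```bash
python3 st.py
```

```text
t 21.75 pos [ 564.6 -116.3  156.6] yawY -56.63 tilt [ 0.0003 -0.0003] F [-1.5  0.9 -1. ] T [0.038 0.342 0.097] w 0.096 q1 -0.400 q6 0.589
```

Request:
{"name": "move_arm", "arguments": {"moves": [{"tx": 0,"ty": 0,"tz": 0,"wx": 0,"wy": 0,"wz": 0.03,"hand": -1}]}}

```text
t: 21.83
position: [0.5646, -0.1163, 0.1566]
orientation: [0.0, 0.962, 0.272, 0.0]
force: [-1.5, -0.8, -1.5]
gripper_width: 0.092
```

```bash
python3 st.py
```

```text
t 21.83 pos [ 564.6 -116.3  156.6] yawY -58.42 tilt [ 0.0004 -0.0004] F [-1.5 -0.8 -1.5] T [0.001 0.293 0.163] w 0.092 q1 -0.400 q6 0.620
```

Request:
{"name": "move_arm", "arguments": {"moves": [{"tx": 0,"ty": 0,"tz": 0,"wx": 0,"wy": 0,"wz": 0.03,"hand": -1}]}}

```text
t: 21.92
position: [0.5646, -0.1162, 0.1566]
orientation: [0.0, 0.966, 0.257, 0.0]
force: [-0.6, 0.6, -1.4]
gripper_width: 0.096
```

```bash
python3 st.py
```

```text
t 21.92 pos [ 564.6 -116.2  156.6] yawY -60.19 tilt [ 0.0004 -0.0005] F [-0.6  0.6 -1.4] T [0.006 0.331 0.34 ] w 0.096 q1 -0.400 q6 0.651
```

Request:
{"name": "move_arm", "arguments": {"moves": [{"tx": 0,"ty": 0,"tz": 0,"wx": 0,"wy": 0,"wz": 0,"hand": -1}]}}

```text
t: 22.0
position: [0.5646, -0.1162, 0.1566]
orientation: [0.0, 0.966, 0.257, 0.0]
force: [-0.3, 1.2, -2.3]
gripper_width: 0.09
```

```bash
python3 st.py
```

```text
t 22.00 pos [ 564.6 -116.2  156.6] yawY -60.18 tilt [ 0.0005 -0.0007] F [-0.3  1.2 -2.3] T [0.052 0.323 0.237] w 0.090 q1 -0.399 q6 0.651
```

Request:
{"name": "move_arm", "arguments": {"moves": [{"tx": 0,"ty": 0,"tz": 0,"wx": 0,"wy": 0,"wz": 0,"hand": -1}]}}

```text
t: 22.08
position: [0.5646, -0.1162, 0.1566]
orientation: [0.0, 0.966, 0.258, 0.0]
force: [-0.9, 0.4, -1.5]
gripper_width: 0.095
```

```bash
python3 st.py
```

```text
t 22.08 pos [ 564.6 -116.2  156.6] yawY -60.11 tilt [ 0.0005 -0.0008] F [-0.9  0.4 -1.5] T [0.062 0.239 0.233] w 0.095 q1 -0.399 q6 0.650
```

Request:
{"name": "move_arm", "arguments": {"moves": [{"tx": 0,"ty": 0,"tz": 0,"wx": 0,"wy": 0,"wz": 0.03,"hand": -1}]}}

```text
t: 22.17
position: [0.5646, -0.1162, 0.1566]
orientation: [0.001, 0.97, 0.244, 0.0]
force: [-1.1, 0.3, -1.2]
gripper_width: 0.095
```

```bash
python3 st.py
```

```text
t 22.17 pos [ 564.6 -116.2  156.6] yawY -61.78 tilt [ 0.0006 -0.001 ] F [-1.1  0.3 -1.2] T [0.086 0.344 0.339] w 0.095 q1 -0.399 q6 0.679
```

Request:
{"name": "move_arm", "arguments": {"moves": [{"tx": 0,"ty": 0,"tz": 0,"wx": 0,"wy": 0,"wz": 0,"hand": -1}]}}

```text
t: 22.25
position: [0.5646, -0.1162, 0.1566]
orientation: [0.001, 0.97, 0.244, 0.0]
force: [-0.0, 0.3, -1.0]
gripper_width: 0.093
```

```bash
python3 st.py
```

```text
t 22.25 pos [ 564.6 -116.2  156.6] yawY -61.75 tilt [ 0.0006 -0.0011] F [-0.   0.3 -1. ] T [0.049 0.29  0.328] w 0.093 q1 -0.399 q6 0.679
```

Request:
{"name": "move_arm", "arguments": {"moves": [{"tx": 0,"ty": 0,"tz": 0,"wx": 0,"wy": 0,"wz": 0,"hand": -1}]}}

```text
t: 22.33
position: [0.5646, -0.1162, 0.1566]
orientation: [0.001, 0.97, 0.245, 0.0]
force: [-2.1, 1.0, -1.4]
gripper_width: 0.09
```

```bash
python3 st.py
```

```text
t 22.33 pos [ 564.6 -116.2  156.6] yawY -61.67 tilt [ 0.0006 -0.0012] F [-2.1  1.  -1.4] T [0.085 0.267 0.322] w 0.090 q1 -0.399 q6 0.677
```

Request:
{"name": "move_arm", "arguments": {"moves": [{"tx": 0,"ty": 0,"tz": 0,"wx": 0,"wy": 0,"wz": -0.06,"hand": -1},{"tx": 0,"ty": 0,"tz": 0,"wx": 0,"wy": 0,"wz": -0.1,"hand": -1},{"tx": 0,"ty": 0,"tz": 0,"wx": 0,"wy": 0,"wz": -0.1,"hand": -1},{"tx": 0,"ty": 0,"tz": 0,"wx": 0,"wy": 0,"wz": -0.1,"hand": -1},{"tx": 0,"ty": 0,"tz": 0,"wx": 0,"wy": 0,"wz": -0.1,"hand": -1},{"tx": 0,"ty": 0,"tz": 0,"wx": 0,"wy": 0,"wz": -0.1,"hand": -1},{"tx": 0,"ty": 0,"tz": 0,"wx": 0,"wy": 0,"wz": -0.1,"hand": -1},{"tx": 0,"ty": 0,"tz": 0,"wx": 0,"wy": 0,"wz": -0.1,"hand": -1},{"tx": 0,"ty": 0,"tz": 0,"wx": 0,"wy": 0,"wz": -0.1,"hand": -1},{"tx": 0,"ty": 0,"tz": 0,"wx": 0,"wy": 0,"wz": -0.1,"hand": -1},{"tx": 0,"ty": 0,"tz": 0,"wx": 0,"wy": 0,"wz": -0.1,"hand": -1},{"tx": 0,"ty": 0,"tz": 0,"wx": 0,"wy": 0,"wz": -0.1,"hand": -1},{"tx": 0,"ty": 0,"tz": 0,"wx": 0,"wy": 0,"wz": -0.1,"hand": -1},{"tx": 0,"ty": 0,"tz": 0,"wx": 0,"wy": 0,"wz": -0.1,"hand": -1},{"tx": 0,"ty": 0,"tz": 0,"wx": 0,"wy": 0,"wz": -0.1,"hand": -1}]}}

```text
t: 23.58
position: [0.5656, -0.1166, 0.1566]
orientation: [0.002, 0.528, 0.849, 0.002]
force: [-0.9, 2.0, -1.5]
gripper_width: 0.094
```

```bash
python3 st.py 564.8 -116.5 156.2 34.7
```

```text
t 23.58 pos [ 565.6 -116.6  156.6] yawY 26.22 tilt [0.0043 0.001 ] F [-0.9  2.  -1.5] T [ 0.114  0.294 -0.028] w 0.094 q1 -0.401 q6 -0.859
need t mm [ 0.4 -0.7  0.4] wz -0.148
level w [ 0.0043  0.001  -0.    ]
```

Request:
{"name": "move_arm", "arguments": {"moves": [{"tx": 0,"ty": 0,"tz": 0,"wx": 0,"wy": 0,"wz": -0.09,"hand": -1},{"tx": 0,"ty": 0,"tz": 0,"wx": 0,"wy": 0,"wz": -0.048,"hand": -1},{"tx": 0,"ty": 0,"tz": 0,"wx": 0,"wy": 0,"wz": 0,"hand": -1}]}}

```text
t: 23.83
position: [0.5657, -0.1165, 0.1566]
orientation: [0.002, 0.464, 0.886, 0.002]
force: [-0.6, 0.3, -1.8]
gripper_width: 0.091
```

```bash
python3 st.py 564.8 -116.5 156.2 34.7
```

```text
t 23.83 pos [ 565.7 -116.5  156.6] yawY 34.73 tilt [0.0046 0.0017] F [-0.6  0.3 -1.8] T [ 0.023  0.266 -0.119] w 0.091 q1 -0.401 q6 -1.008
need t mm [ 0.5 -0.8  0.4] wz 0.0
level w [0.0047 0.0012 0.    ]
```

Request:
{"name": "move_arm", "arguments": {"moves": [{"tx": 0,"ty": 0,"tz": 0,"wx": 0,"wy": 0,"wz": 0,"hand": 0},{"tx": 0,"ty": 0,"tz": 0,"wx": 0,"wy": 0,"wz": 0,"hand": 0},{"tx": 0,"ty": 0,"tz": 0,"wx": 0,"wy": 0,"wz": 0,"hand": 0},{"tx": 0,"ty": 0,"tz": -20,"wx": 0,"wy": 0,"wz": 0,"hand": 0},{"tx": 0,"ty": 0,"tz": -30,"wx": 0,"wy": 0,"wz": 0,"hand": 0},{"tx": 0,"ty": 0,"tz": -30,"wx": 0,"wy": 0,"wz": 0,"hand": 0},{"tx": 0,"ty": 0,"tz": -30,"wx": 0,"wy": 0,"wz": 0,"hand": 0}]}}

```text
t: 24.42
position: [0.5626, -0.1159, 0.2636]
orientation: [-0.004, 0.467, 0.885, 0.002]
force: [-0.4, -0.6, 0.1]
gripper_width: 0.495
```

```bash
python3 st.py 450 -350 280 34.7
```

```text
t 24.42 pos [ 562.6 -115.9  263.6] yawY 34.38 tilt [-0.0048  0.006 ] F [-0.4 -0.6  0.1] T [-0.055 -0.04   0.042] w 0.495 q1 -0.402 q6 -1.003
need t mm [-129.5 -225.2  -17.2] wz -0.006
level w [-0.0006 -0.0077  0.    ]
```

Moving the arm clear to check by camera; there is plenty of time left.

Request:
{"name": "move_arm", "arguments": {"moves": [{"tx": -16,"ty": -28,"tz": -4,"wx": 0,"wy": 0,"wz": 0,"hand": 0},{"tx": -20,"ty": -35,"tz": -4,"wx": 0,"wy": 0,"wz": 0,"hand": 0},{"tx": -20,"ty": -35,"tz": -4,"wx": 0,"wy": 0,"wz": 0,"hand": 0},{"tx": -20,"ty": -35,"tz": -4,"wx": 0,"wy": 0,"wz": 0,"hand": 0},{"tx": -20,"ty": -35,"tz": -4,"wx": 0,"wy": 0,"wz": 0,"hand": 0},{"tx": -20,"ty": -35,"tz": 0,"wx": 0,"wy": 0,"wz": 0,"hand": 0},{"tx": -16,"ty": -28,"tz": 0,"wx": 0,"wy": 0,"wz": 0,"hand": 0},{"tx": 0,"ty": 0,"tz": 0,"wx": 0,"wy": 0,"wz": 0,"hand": 0},{"tx": 0,"ty": 0,"tz": 0,"wx": 0,"wy": 0,"wz": 0,"hand": 0}]}}

```text
t: 25.17
position: [0.4478, -0.3679, 0.2998]
orientation: [0.012, 0.467, 0.884, -0.0]
force: [-0.3, -0.5, 0.3]
gripper_width: 0.502
```

```bash
python3 st.py; python3 - <<'E'
from cell import *
from h import *
f=grab_frame("top")
cv2.imwrite("pics/top3.png",f["color"][:,:,::-1])
W=cloud(f)
for n,(x,y) in dict(a=(.457,-.016),b=(.598,.026),c=(.564,-.117),weight=(.625,-.0555),stopper=(.542,-.0395)).items():
    m=(W[...,2]>(.17 if n in"abc" else .152))&(W[...,2]<.195)&(np.hypot(W[...,0]-x,W[...,1]-y)<.03)
    q=W[m]
    if len(q)<8: print(n,len(q));continue
    (c,s,_)=r=cv2.minAreaRect((q[:,:2]*1e3).astype(np.float32));bx=cv2.boxPoints(r);e=max((bx[1]-bx[0],bx[2]-bx[1]),key=np.linalg.norm)
    print(n,np.round(c,1),np.round(s,1),round(np.degrees(np.arctan2(e[1],e[0]))%180,1))
E
```

```text
t 25.17 pos [ 447.8 -367.9  299.8] yawY 34.36 tilt [ 0.0204 -0.0111] F [-0.3 -0.5  0.3] T [-0.009  0.039 -0.006] w 0.502 q1 -0.888 q6 -1.488
a [457.3 -15.7] [ 9.2 34.8] 124.8
b [598.3  26.2] [ 9.5 35.7] 142.7
c [ 564.3 -116.6] [ 9.6 36. ] 123.6
weight [625.1 -54.5] [20.  19.9] 71.2
stopper [541.9 -39.5] [19.8 19.4] 89.1
```

View pics/top3.png

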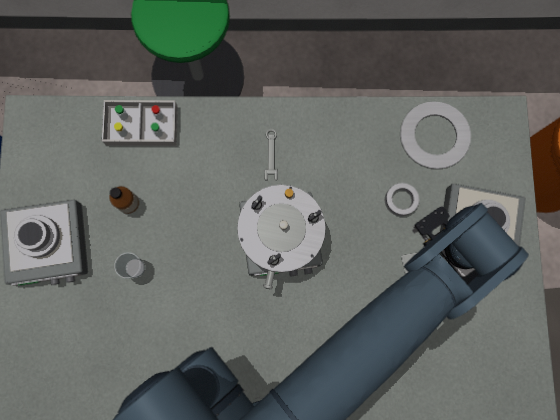

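Vision gives bar yaws of 124.8 / 142.7 / 123.6°, against 125.8 / 144.4 / 124.7° from the tool. The bystanders are unmoved and the arm is clear, so I'm handing in.

```bash
python3 -c "
from cell import *
print(job_done())"
```

```text
the job is handed in; nothing more can be done
None
```

I seated and backed off all three nuts in order (a by the spout, then b and c clockwise from it), and handed the job in with about 25 s on the clock. It gave no verdict.

| Nut | Seated at (N m) | Turned back from the seat | Bar yaw by tool | Bar yaw by camera |
|---|---|---|---|---|
| a (spout) | 0.31 | 180°, with one regrasp half-way | 125.8° | 124.8° |
| b | 0.32 | 90° | 144.4° | 142.7° |
| c | 0.33 | 90° | 124.7° | 123.6° |

- **Seating:** each nut came up well past 0.15 N m and well under 0.6 N m. The highest single reading was 0.34 N m. I measured the turn back from the point where the stud twist would be zero, worked out from the torque. The torque readings scattered by about 0.03 N m, so the seat angles are good to about half a degree.
- **Angle check:** the final picture agrees with the tool to within 1 to 1.7°, always on the same side, which is about the camera's accuracy.
- **Bystanders:** the weight and stopper were within about 1 mm of where they started. The beaker, bottle, collar and spanner look unmoved. The spatula was partly hidden by the arm in the last picture, so I could not fully check it; the arm only passed high above it.
- **At hand-in:** the gripper was clear of everything, with the tool 0.30 m up.

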